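# Clear the repair bench: park the spout bottles, crate the jars

### The job

Clear this electronics repair bench for the night: the full spout bottles must not be tipped, lifted or touched on their black spouts, so push each one low at its foot and slide it over the bench into a bay of its own in the aluminium dock (any bay will do), upright and home against the back stop. Stand every spare-parts jar upright on the floor of a cell of its own in the blue divided crate. Leave the other tools and instruments where they are.

Things in the scene. Friction and masses are not known exactly. Their poses are not given: they have to be found in the camera images.
- dock: Low fixed aluminium dock: back stop and four 6 mm fins, 24 mm high, form three bays 82 mm wide, 88 mm apart along its y, open to its -x (roughly world +y); bottles are pushed in along its +x. Back stop's face at x = +31 mm, fins from x = -20 to +31 mm. No floor plate: bottles slide on the bench. Origin: on the bench at the middle bay's parking point. A yellow disc, 48 mm across, marks each point.
- bay0 (a point): Parking point of bay 0 (dock y = -88 mm), on the bench: where the centre of a bottle's foot lies when the bottle touches the back stop. Any bottle may go in any bay, one each.
- bay1 (a point): Parking point of bay 1 (dock y = 0 mm), on the bench: where the centre of a bottle's foot lies when the bottle touches the back stop. Any bottle may go in any bay, one each.
- bay2 (a point): Parking point of bay 2 (dock y = 88 mm), on the bench: where the centre of a bottle's foot lies when the bottle touches the back stop. Any bottle may go in any bay, one each.
- bottle0: Tall bottle with orange band: a white cylinder 62 mm in diameter from the bench to 85 mm, then a delicate black tapering spout, not to be touched, 197 mm high in all, about 0.36 kg. Origin: centre of its underside, z up. Pushed below about 35 mm it slides, pushed higher it may topple.
- spout0: Black spout on bottle 0, fixed to it: origin on the bottle's axis 85 mm above its foot; 60 mm wide there, 54 mm at 12 mm above that, 24 mm at 35 mm, then 18 mm narrowing to 10 mm from 50 mm up to its tip at 112 mm.
- bottle1: Tall bottle with blue band: a white cylinder 62 mm in diameter from the bench to 85 mm, then a delicate black tapering spout, not to be touched, 197 mm high in all, about 0.36 kg. Origin: centre of its underside, z up. Pushed below about 35 mm it slides, pushed higher it may topple.
- spout1: Black spout on bottle 1, fixed to it: origin on the bottle's axis 85 mm above its foot; 60 mm wide there, 54 mm at 12 mm above that, 24 mm at 35 mm, then 18 mm narrowing to 10 mm from 50 mm up to its tip at 112 mm.
- crate: Blue open crate fixed to the bench, 220 mm (its x) by 148 mm (its y) outside, 40 mm high, 4 mm walls and floor. Dividers make 3 cells along x by 2 along y, each about 68 mm square inside; cell centres at x = -72, 0, +72 mm and y = -36, +36 mm. Origin: centre of its underside.
- jar0_c (a point): Centre (half-way up, 33 mm above its underside) of the spare-parts jar with red lid: upright cylinder 50 mm in diameter, 66 mm high, the top 18 mm being the lid, about 0.12 kg, rigid. z is its axis. Absent in some starts (None).
- jar1_c (a point): Centre (half-way up, 33 mm above its underside) of the spare-parts jar with yellow lid: upright cylinder 50 mm in diameter, 66 mm high, the top 18 mm being the lid, about 0.12 kg, rigid. z is its axis. Absent in some starts (None).
- jar2_c (a point): Centre (half-way up, 33 mm above its underside) of the spare-parts jar with white lid: upright cylinder 50 mm in diameter, 66 mm high, the top 18 mm being the lid, about 0.12 kg, rigid. z is its axis. Absent in some starts (None).
- jar3_c (a point): Centre (half-way up, 33 mm above its underside) of the spare-parts jar with green lid: upright cylinder 50 mm in diameter, 66 mm high, the top 18 mm being the lid, about 0.12 kg, rigid. z is its axis. Absent in some starts (None).
- jar4_c (a point): Centre (half-way up, 33 mm above its underside) of the spare-parts jar with black lid: upright cylinder 50 mm in diameter, 66 mm high, the top 18 mm being the lid, about 0.12 kg, rigid. z is its axis. Absent in some starts (None).
- jar5_c (a point): Centre (half-way up, 33 mm above its underside) of the spare-parts jar with blue lid: upright cylinder 50 mm in diameter, 66 mm high, the top 18 mm being the lid, about 0.12 kg, rigid. z is its axis. Absent in some starts (None).
- screwdriver: Bystander, not to be disturbed: screwdriver lying on the bench, 170 mm long, red handle. Origin: its underside, about the middle.
- spool: Bystander, not to be disturbed: small solder spool standing on the bench, 56 mm across, 40 mm high. Origin: its underside, about the middle.
- meter: Bystander, not to be disturbed: yellow hand-held meter lying face up, 150 x 80 x 36 mm. Origin: its underside, about the middle.
- mug: Bystander, not to be disturbed: white mug, 80 mm across, 90 mm high. Origin: its underside, about the middle.
- module: Bystander, not to be disturbed: red plug-in module, 100 x 60 x 45 mm. Origin: its underside, about the middle.
- fusebox: Bystander, not to be disturbed: flat clear box of fuses, 70 x 50 x 22 mm. Origin: its underside, about the middle.
- wrench: Bystander, not to be disturbed: small wrench lying on the bench, 140 mm long. Origin: its underside, about the middle.
There are look-alikes about, which are no part of the job. What is shaped like the part that bears jar1_c but pink is not meant. What is shaped like the bottle0 but pink is not meant.

How it is judged:
By the outcome, as a careful person would: the job done as asked, in the order asked, and still so for the second after the job is handed in, with the robot touching nothing.
Of jar0, jar1, jar2, jar3, jar4, jar5 only 4 to 6 are there at a start; the rules pass over those that are not, and their reading is None.
At some moment in a run one of jar0, jar1, jar2, jar3, jar4, jar5 may be knocked a few centimetres aside while the robot is not near it.
It also fails if it takes over 210 s, if anything falls off the work surface, if the arm or the gripper's body presses on something with over 40 N, if the wrist force passes 120 N, or if a joint passes its speed limit or range.

### The arm

A 7-joint arm with a two-finger parallel gripper is mounted at the origin on the work surface. World frame = base frame: x ahead of the robot, y to its left, z up, the work surface at z = 0. Lengths are in mm, angles in rad, forces in N, time in s.
With the tool pointing down it reaches from about 425 to 875 mm from the base axis. Payload 4.7 kg.
Tool frame: the origin (TCP) lies on the front face of the gripper's body, between the roots of the fingers; the fingertips stand 70 mm ahead of it and the grasp point (between the pads) lies 51 mm ahead of it; x points along the fingers, y is the direction in which the jaws open and shut, and the axes are right-handed (so a half turn about x gives the same grasp; the last joint's range is limited). The gripper opens to 87 mm and grips with 3 to 60 N. Pads are 19 mm wide; open, the fingers measure 117 mm over their backs; the gripper's body (75 mm by 190 mm) begins 51 mm behind the grasp point.
Start: joints at [-1.19, 0.321, -0.07, 1.45, 0.023, 1.371, -0.057], TCP at [233.133, 606.768, 292.287] pointing down, gripper open.
Joint ranges: [-2.86, 2.86], [-0.3, 2.09], [-1.38, 1.24], [0.06, 2.45], [-1.56, 4.7], [0.09, 2.05], [-2.69, 2.69]. Speed limits (rad/s): [2.57, 2.57, 3.14, 3.14, 3.14, 3.14, 3.14].

### API

Orientations are given as a unit quaternion [w, x, y, z].
In Python, from workcell import * gives the robot as it stands. The module is installed in compiled form; this text tells all that it offers.
- The arm moves only by the tool play_rows, never from a script. Its argument "rows" is a list of rows, each a list of 7 numbers: the shift along the tool's x, y, z in cm, then the turn, a rotation vector about the tool's x, y, z in rad, then the finger opening in cm, from 0 to 8.7. In form: [[dx, dy, dz, wx, wy, wz, jaw], ...]. A call has exactly 5 rows; each row shifts and turns the commanded pose from where the row before left it, along the tool's axes as they then stand; what a row does not reach is not made up. A row lasts 1/8 s, in which the tool goes at most 62.5 mm and 10.7 degrees, less where a joint would pass 70% of its speed; a pose out of reach is approached as far as the arm can. A call is refused whole if a number of a shift passes 6.25 or a number of a turn 0.188, either way. A call with a gripper value outside its range is refused whole. The fingers move at their own pace and stop on an object; "squeeze" is the grip in N (left out, the last holds). Time passes only in rows, so rows that do not move let the fingers close, or fill a call up. It gives the time, the measured TCP pose, the force and the opening at its end, in the units of the state.
- observe(): the state, without advancing time (a new reading comes with each control period).
- get_image(name): name is "side" or "top" or "wrist"; returns the picture (420x560x3 uint8, blue, green, red); there is no depth.
- calibration(name): a dict with "camera_matrix" (3x3 intrinsics, pixels), "extrinsics" (4x4, takes a point from world to camera coordinates); the wrist camera has in their place "T_tool_cam" (4x4, takes a point from camera to tool coordinates, whose origin is the TCP and whose axes are the tool frame's). Camera axes: x right, y up, looking along -z (the intrinsics and any distortion apply to the point x, -y, -z); pixel columns grow to the right and rows downward; lengths in mm; the calibration is good to about 2 mm. A picture is of the moment at which its call begins: read the wrist's pose just before it. calibration takes no time and is no camera call.
- job_done(): hands the job in, once; it reports no verdict.
Trained networks look in the newest picture that a camera, given by its name, has taken for a name from the list of things; names that differ only in an ending like _2 or _b are one class to them, and where a whole thing is asked for, a point or a joint stands for the part that bears it (a point fixed in the world has none). Each returns a list of dicts, best first, with "p" (0 to 1); they miss things now and then, are a little off and sometimes report something else, mostly with a low value. They report only what shows in the picture. A call takes as long as a camera call. They do not tell look-alikes from the thing itself.
- search_frame(camera, target): "bbox" ([left, top, right, bottom] in pixels, round what is visible of it).
- trace(camera, target): "mask" (420x560 bool, what is visible of it) and "bbox" ([left, top, right, bottom] in pixels, round what is visible of it).
The state is a dict: "clock": time; "qpos": joint angles; "joint_vel": joint speeds; "effort": joint torques, N m; "tcp_pos": TCP position; "tcp_rot": TCP orientation; "wrist_force": force on the tool from outside, world axes, zero at the start; "wrist_torque": the same for the moment, N m; "opening": opening from 0.0 (shut) to 1.0 (fully open).
Only numpy, scipy, OpenCV 4.12 (cv2) and the standard library are available. Lean on these libraries where they do the work, as an engineer would, in place of code of your own. Each camera call takes 0.05 s, during which the arm holds its last target. There are 200 camera calls.

## Working session

There is one attempt and no reset: what is moved stays moved. The work goes in short steps, Python scripts to look and compute and a tool call to move; the robot and the scene stay as the last step left them, time stands still between calls to the robot, and variables do not carry over. Pictures are saved under pics/ and viewed, about 12 in all and at most 16, crops included, and the job is handed in when it is done.

Besides the shell and the picture viewer there is one more tool, called after ">>>" as name([rows], argument=value, ...), one row to a line, values as JSON. play_rows: Moves the arm, as the interface text tells. Its arguments: {"type":"object","properties":{"rows":{"type":"array"},"squeeze":{"type":"number"}},"required":["rows"]}

```bash
mkdir -p pics; python3 - <<'E'
from workcell import *
import cv2
o=observe(); print({k:o[k] for k in('clock','tcp_pos','tcp_rot','wrist_force','opening')})
for n in('top','side'):
    cv2.imwrite(f'pics/{n}0.png',cv2.resize(get_image(n),(800,600)))
    c=calibration(n);print(n,c['camera_matrix'],c['extrinsics'],[k for k in c])
c=calibration('wrist');print(c)
E
```

```text
{'clock': 0.0, 'tcp_pos': array([232.99913036, 606.34604051, 291.16516247]), 'tcp_rot': array([ 0.69516045,  0.12828144,  0.69533754, -0.12962069]), 'wrist_force': array([ 0.29522469, -0.00122163,  0.07529923]), 'opening': 1.0019266657149464}
top [[446.84296777   0.         286.46215381]
 [  0.         446.84296777 208.44632185]
 [  0.           0.           1.        ]] [[ 1.67275205e-03 -9.99975425e-01  6.80823628e-03  5.62476331e+01]
 [ 9.98021727e-01  2.09728974e-03  6.28349673e-02 -5.15334868e+02]
 [-6.28477020e-02  6.68966042e-03  9.98000709e-01 -1.24951350e+03]
 [ 0.00000000e+00  0.00000000e+00  0.00000000e+00  1.00000000e+00]] ['camera_matrix', 'extrinsics']
side [[465.66020328   0.         269.03884523]
 [  0.         465.66020328 196.62668322]
 [  0.           0.           1.        ]] [[ 7.88843966e-01 -6.14564704e-01 -5.95166733e-03 -3.86336767e+02]
 [ 4.15445536e-01  5.26071878e-01  7.42060231e-01 -2.92697764e+02]
 [-4.52913021e-01 -5.87842329e-01  6.70306789e-01 -1.17371957e+03]
 [ 0.00000000e+00  0.00000000e+00  0.00000000e+00  1.00000000e+00]] ['camera_matrix', 'extrinsics']
{'camera_matrix': array([[360.03399389,   0.        , 281.04632401],
       [  0.        , 360.03399389, 214.84121318],
       [  0.        ,   0.        ,   1.        ]]), 'T_tool_cam': array([[-3.37046689e-04,  2.85131909e-01, -9.58488227e-01,
        -9.28427502e+01],
       [ 9.99999834e-01,  5.44560615e-04, -1.89647635e-04,
         5.59442246e-02],
       [ 4.67880346e-04, -9.58488131e-01, -2.85132045e-01,
        -7.68059094e+01],
       [ 0.00000000e+00,  0.00000000e+00,  0.00000000e+00,
         1.00000000e+00]])}
```

View pics/top0.png

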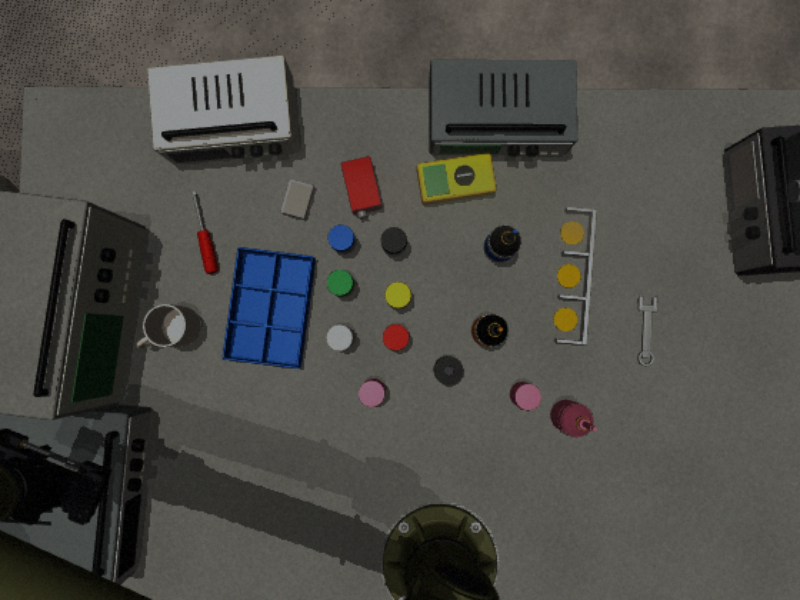

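View pics/side0.png

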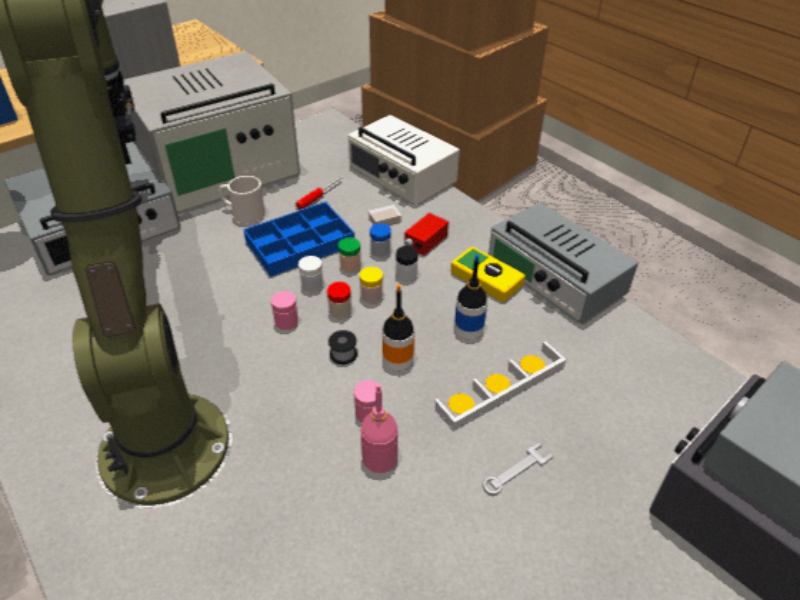

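Top view (800-px scale): jars are blue (341,238), black (394,240), green (341,283), yellow (398,295), white (340,338) and red (396,337). All six are present. The real bottles are blue-band (503,243) and orange-band (490,330). The look-alikes are the pink jars (372,393) and (528,397) and the pink bottle (575,419). The dock discs are at (572,233), (569,276) and (566,320), and the dock opens to the left, which is +y. Next I'll fit models to the masks in both views.

```bash
cat > h.py <<'E'
from workcell import *
import numpy as np, cv2, time
from scipy.optimize import minimize
from scipy.spatial.transform import Rotation as Rn
CAL={n:calibration(n) for n in('top','side','wrist')}
def ext(n,o=None):
    if n!='wrist': return CAL[n]['extrinsics']
    q=np.array(o['tcp_rot']); T=np.eye(4); T[:3,:3]=Rn.from_quat(q[[1,2,3,0]]).as_matrix(); T[:3,3]=o['tcp_pos']
    return np.linalg.inv(T@CAL['wrist']['T_tool_cam'])
def proj(n,P,E=None):
    E=ext(n) if E is None else E; P=np.atleast_2d(P); c=P@E[:3,:3].T+E[:3,3]
    p=np.c_[c[:,0]/-c[:,2],-c[:,1]/-c[:,2]]; K=CAL[n]['camera_matrix']
    return p*[K[0,0],K[1,1]]+K[:2,2]
def back(n,uv,z,E=None):
    E=ext(n) if E is None else E; K=CAL[n]['camera_matrix']; uv=np.atleast_2d(uv)
    d=np.c_[(uv-K[:2,2])/[K[0,0],K[1,1]],np.ones(len(uv))]*[1,-1,-1]
    R=E[:3,:3]; C=-R.T@E[:3,3]; d=d@R
    return (C+d*((z-C[2])/d[:,2])[:,None])[:,:2]
A=np.linspace(0,2*np.pi,25)
def ring(r,z): return np.c_[r*np.cos(A),r*np.sin(A),0*A+z]
JAR=[np.r_[ring(25,0),ring(25,66)]]
BOT=[np.r_[ring(31,0),ring(31,85)],np.r_[ring(30,85),ring(27,97)],np.r_[ring(27,97),ring(12,120)],np.r_[ring(9,135),ring(5,197)],np.r_[ring(12,120),ring(9,135)]]
b=np.array([[s*110,t*74,z] for s in(-1,1) for t in(-1,1) for z in(0,40)],float); CRATE=[b]
def render(n,parts,p,E=None):
    R=np.eye(3)
    if len(p)>2: c,s=np.cos(p[2]),np.sin(p[2]); R=np.array([[c,-s,0],[s,c,0],[0,0,1]])
    m=np.zeros((420*2,560*2),np.uint8)
    for q in parts:
        uv=proj(n,q@R.T+[p[0],p[1],0],E); h=cv2.convexHull((uv*2+0.5).astype(np.float32)); cv2.fillConvexPoly(m,np.round(h*16).astype(np.int32),1,shift=4)
    return cv2.resize(m*255,(560,420),interpolation=cv2.INTER_AREA)/255.
def fit(masks,parts,p0):
    def f(p):
        if len(p)>2: p=[p[0],p[1],p[2]/100]
        s=0
        for n,m in masks.items():
            r=render(n,parts,p); s-=np.minimum(r,m).sum()/np.maximum(r,m).sum()
        return s/len(masks)
    p0=np.array(p0,float); 
    if len(p0)>2:p0[2]*=100
    sx=np.vstack([p0]+[p0+np.eye(len(p0))[i]*15 for i in range(len(p0))])
    r=minimize(f,p0,method='Nelder-Mead',options=dict(initial_simplex=sx,xatol=.2,fatol=1e-4))
    x=r.x.copy()
    if len(x)>2:x[2]/=100
    return x,-r.fun
E
cat > m.py <<'E'
from h import *
k=1.42857
G=dict(jar0=(396,337),jar1=(398,295),jar2=(340,338),jar3=(341,283),jar4=(394,240),jar5=(341,238),bottle0=(490,330),bottle1=(503,243),crate=(270,308))
for n in('top','side'): get_image(n)
for g,uv in G.items():
    uv=np.array(uv)/k; name=g+'_c' if g[:3]=='jar' else g
    parts=JAR if g[:3]=='jar' else BOT if g[0]=='b' else CRATE
    z=66 if g[:3]=='jar' else 85 if g[0]=='b' else 40
    p0=back('top',uv,z)[0]; ms={}
    for n in('top','side'):
        t=[d for d in trace(n,name)]
        mid=p0 if n=='top' else p0
        ref=render(n,parts,list(p0)+([-0.1] if g=='crate' else []))
        best=max(t,key=lambda d:(np.minimum(ref,d['mask']).sum()/np.maximum(ref,d['mask']).sum()),default=None)
        if best is not None: ms[n]=best['mask'].astype(float)
    out=[]
    for s in (['top'],['side'],['top','side']):
        if all(q in ms for q in s): x,v=fit({q:ms[q] for q in s},parts,list(p0)+([-0.1] if g=='crate' else [])); out.append((np.round(x,2).tolist(),round(v,3)))
    print(g,np.round(p0),out)
im=get_image('top'); h=cv2.cvtColor(im,cv2.COLOR_BGR2HSV)
m=cv2.inRange(h,(18,150,100),(32,255,255)); nn,_,st,ce=cv2.connectedComponentsWithStats(m)
for s,c in zip(st[1:],ce[1:]):
    if s[4]>60: print('yellow',c*k,s[4],back('top',c,0))
print(observe()['clock'])
E
python3 m.py
```

```text
jar0 [438.  83.] [([437.9, 83.98], np.float64(0.887)), ([438.49, 88.53], np.float64(0.848)), ([437.92, 85.31], np.float64(0.861))]
jar1 [517.  79.] [([518.34, 80.14], np.float64(0.928)), ([519.28, 82.92], np.float64(0.927)), ([518.19, 81.43], np.float64(0.921))]
jar2 [435. 189.] [([437.44, 191.56], np.float64(0.935)), ([437.94, 195.09], np.float64(0.933)), ([437.16, 192.95], np.float64(0.921))]
jar3 [540. 188.] [([541.65, 191.42], np.float64(0.941)), ([542.58, 196.93], np.float64(0.943)), ([541.3, 192.77], np.float64(0.914))]
jar4 [623.  87.] [([624.46, 88.86], np.float64(0.927)), ([624.35, 92.18], np.float64(0.956)), ([624.0, 89.38], np.float64(0.912))]
jar5 [626. 188.] [([628.09, 188.92], np.float64(0.91)), ([628.05, 193.83], np.float64(0.961)), ([627.39, 190.45], np.float64(0.894))]
bottle0 [451. -93.] [([450.61, -96.67], np.float64(0.951)), ([452.64, -91.84], np.float64(0.906)), ([450.63, -95.5], np.float64(0.917))]
bottle1 [ 615. -119.] [([619.83, -122.3], np.float64(0.95)), ([621.66, -117.21], np.float64(0.907)), ([618.95, -121.25], np.float64(0.907))]
crate [493. 327.] [([495.66, 333.37, -0.13], np.float64(0.976)), ([495.75, 339.63, -0.12], np.float64(0.903)), ([495.72, 334.32, -0.13], np.float64(0.934))]
yellow [462.98490608 175.98206962] 869 [[764.6011067  -51.76889877]]
yellow [571.77282724 232.3291132 ] 203 [[ 649.6780877  -271.69430168]]
yellow [568.25563563 275.2176993 ] 213 [[ 562.4758951  -263.34114134]]
yellow [397.33368591 294.07169693] 254 [[523.64794346  81.0173705 ]]
yellow [564.93991125 318.93486625] 216 [[ 474.35572083 -255.44152568]]
1.15
```

```bash
cat >> h.py <<'E'
def Rtool(f,t,flip=1):
    """tool x = f tilted t from straight down; tool -z on the upper/forward side (flip=1)"""
    f=np.array([f[0],f[1],0.])/np.hypot(*f[:2]); z=np.array([0,0,1.])
    x=f*np.sin(t)-z*np.cos(t); u=f*np.cos(t)+z*np.sin(t); zz=-u*flip; return np.c_[x,np.cross(zz,x),zz]
def cur():
    o=observe(); q=np.array(o['tcp_rot']); return np.array(o['tcp_pos']),Rn.from_quat(q[[1,2,3,0]]).as_matrix(),o
def plan(P,R,tip=70,start=None):
    """moves (dpos in tool axes cm, turn) from the current pose to tip/TCP position P with rotation R; R turned first? -> equal rows"""
    p,R0,_=cur() if start is None else (*start,None)
    T=np.array(P,float)-R[:,0]*tip
    w=Rn.from_matrix(R0.T@R).as_rotvec(); d=T-p
    n=max(int(np.ceil(np.abs(w).max()/.18)),int(np.ceil(np.linalg.norm(d)/60)),1)
    st=Rn.from_rotvec(w/n).as_matrix(); Rk=R0.copy(); rows=[]
    for k in range(n):
        rows.append(np.r_[Rk.T@d/n/10,w/n]); Rk=Rk@st
    print('n',n,'TCP target',T.round(1),'world d',d.round(1)); print('\n'.join(str(np.round(r,2).tolist()) for r in rows))
    return T,R
E
python3 - <<'E'
from h import *
p,R,o=cur(); print(R.round(2)); print(o['qpos'])
sp=back('top',[448/1.42857,370/1.42857],40); print('spool',sp)
f=(-.0925,-.9957)
for fl in(1,-1):
    R1=Rtool(f,np.radians(40),fl); print(fl); plan([622,-50,170],R1)
E
```

```text
[[ 0.    0.36  0.93]
 [ 0.    0.93 -0.36]
 [-1.    0.    0.  ]]
[-1.18989414  0.32097446 -0.07009873  1.45050937  0.02258834  1.37077588
 -0.05689536]
spool [[374.0771556  -17.75214059]]
1
n 13 TCP target [626.2  -5.2 223.6] world d [ 393.  -612.   -68.7]
[0.53, -3.31, 4.51, -0.14, 0.04, -0.05]
[0.55, -3.86, 4.04, -0.14, 0.04, -0.05]
[0.61, -4.35, 3.51, -0.14, 0.04, -0.05]
[0.71, -4.75, 2.92, -0.14, 0.04, -0.05]
[0.86, -5.06, 2.28, -0.14, 0.04, -0.05]
[1.04, -5.28, 1.61, -0.14, 0.04, -0.05]
[1.25, -5.4, 0.93, -0.14, 0.04, -0.05]
[1.5, -5.41, 0.25, -0.14, 0.04, -0.05]
[1.77, -5.32, -0.42, -0.14, 0.04, -0.05]
[2.05, -5.12, -1.05, -0.14, 0.04, -0.05]
[2.35, -4.83, -1.65, -0.14, 0.04, -0.05]
[2.65, -4.45, -2.18, -0.14, 0.04, -0.05]
[2.95, -3.98, -2.65, -0.14, 0.04, -0.05]
-1
n 13 TCP target [626.2  -5.2 223.6] world d [ 393.  -612.   -68.7]
[0.53, -3.31, 4.51, 0.1, -0.05, -0.03]
[0.85, -2.84, 4.77, 0.1, -0.05, -0.03]
[1.16, -2.34, 4.97, 0.1, -0.05, -0.03]
[1.47, -1.82, 5.11, 0.1, -0.05, -0.03]
[1.76, -1.27, 5.19, 0.1, -0.05, -0.03]
[2.03, -0.71, 5.19, 0.1, -0.05, -0.03]
[2.28, -0.14, 5.13, 0.1, -0.05, -0.03]
[2.51, 0.43, 5.01, 0.1, -0.05, -0.03]
[2.71, 0.99, 4.82, 0.1, -0.05, -0.03]
[2.88, 1.54, 4.57, 0.1, -0.05, -0.03]
[3.02, 2.06, 4.27, 0.1, -0.05, -0.03]
[3.13, 2.56, 3.91, 0.1, -0.05, -0.03]
[3.2, 3.02, 3.49, 0.1, -0.05, -0.03]
```

```bash
python3 - <<'E'
from h import *
y=np.radians(10.5); f=(-np.sin(y),-np.cos(y)); R1=Rtool(f,np.radians(38),-1)
S=plan([461,-36,170],R1)
E
```

```text
n 11 TCP target [468.9   6.4 225.2] world d [ 235.7 -600.4  -67.1]
[0.61, -4.33, 3.96, 0.12, -0.05, -0.04]
[0.99, -3.79, 4.41, 0.12, -0.05, -0.04]
[1.37, -3.18, 4.77, 0.12, -0.05, -0.04]
[1.73, -2.52, 5.04, 0.12, -0.05, -0.04]
[2.08, -1.82, 5.21, 0.12, -0.05, -0.04]
[2.4, -1.09, 5.27, 0.12, -0.05, -0.04]
[2.7, -0.34, 5.23, 0.12, -0.05, -0.04]
[2.96, 0.4, 5.09, 0.12, -0.05, -0.04]
[3.17, 1.13, 4.84, 0.12, -0.05, -0.04]
[3.35, 1.83, 4.49, 0.12, -0.05, -0.04]
[3.47, 2.49, 4.06, 0.12, -0.05, -0.04]
```

>>> play_rows([
  [0.6,-4.3,4.0,0.12,-0.05,-0.04,3.4],
  [1.0,-3.8,4.4,0.12,-0.05,-0.04,3.4],
  [1.4,-3.2,4.8,0.12,-0.05,-0.04,3.4],
  [1.7,-2.5,5.0,0.12,-0.05,-0.04,3.4],
  [2.1,-1.8,5.2,0.12,-0.05,-0.04,3.4],
])

```text
clock: 1.78
tcp_pos: [341.8, 332.9, 261.0]
tcp_rot: [0.69, 0.243, 0.544, -0.411]
wrist_force: [0.8, 0.4, 0.2]
opening: 0.518
```

>>> play_rows([
  [2.4,-1.1,5.3,0.12,-0.05,-0.04,3.4],
  [2.7,-0.3,5.2,0.12,-0.05,-0.04,3.4],
  [3.0,0.4,5.1,0.12,-0.05,-0.04,3.4],
  [3.2,1.1,4.8,0.12,-0.05,-0.04,3.4],
  [3.4,1.8,4.5,0.12,-0.05,-0.04,3.4],
])

```text
clock: 2.4
tcp_pos: [451.8, 61.2, 227.5]
tcp_rot: [-0.605, -0.329, -0.331, 0.645]
wrist_force: [1.5, 0.1, -1.1]
opening: 0.392
```

```bash
python3 - <<'E'
from h import *
y=np.radians(10.5); f=(-np.sin(y),-np.cos(y)); R1=Rtool(f,np.radians(38),-1)
p,R,o=cur(); print(p,R.round(2),o['qpos'],o['opening'])
S=plan([461,-36,170],R1)
print(); plan([461,-36,20],R1,start=(S[0],R1))
cv2.imwrite('pics/w1.png',get_image('side')[100:330,150:460])
E
```

```text
[451.75302248  61.19479407 227.4816169 ] [[-0.05  1.   -0.02]
 [-0.56 -0.05 -0.82]
 [-0.82 -0.03  0.57]] [-0.84380863  0.139773    0.36231186  1.92603177  0.45202493  1.44696818
 -0.65578858] 0.3917909687130016
n 1 TCP target [468.9   6.4 225.2] world d [ 17.1 -54.8  -2.3]
[3.19, 1.98, 4.35, 0.13, -0.06, -0.06]

n 3 TCP target [468.9   6.4  75.2] world d [   0.    0. -150.]
[3.94, -0.0, -3.08, 0.0, 0.0, 0.0]
[3.94, -0.0, -3.08, 0.0, 0.0, 0.0]
[3.94, -0.0, -3.08, 0.0, 0.0, 0.0]
```

View pics/w1.png

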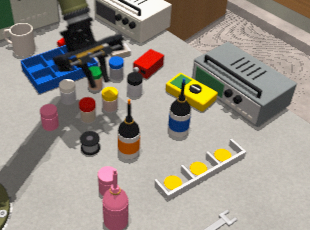

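The side crop shows the gripper over the jars, with the two real bottles and the dock undisturbed. I'll finish the approach and descend behind bottle0.

>>> play_rows([
  [3.2,2.0,4.35,0.13,-0.06,-0.06,3.4],
  [0,0,0,0,0,0,3.4],
  [3.0,0,-2.35,0,0,0,3.4],
  [3.0,0,-2.35,0,0,0,3.4],
  [0,0,0,0,0,0,3.4],
])

```text
clock: 3.08
tcp_pos: [466.8, 8.5, 147.1]
tcp_rot: [-0.574, -0.334, -0.282, 0.692]
wrist_force: [-0.3, 0.9, 1.1]
opening: 0.391
```

```bash
python3 - <<'E'
from h import *
y=np.radians(10.5); f=(-np.sin(y),-np.cos(y)); R1=Rtool(f,np.radians(38),-1)
p,R,o=cur(); print(p,(p+R[:,0]*70).round(1),R.round(2),o['qpos'],o['opening'])
S=plan([461,-36,20],R1)
im=get_image('wrist'); cv2.imwrite('pics/w2.png',im)
get_image('side');im=get_image('side'); cv2.imwrite('pics/s2.png',cv2.resize(im[100:330,150:460],None,fx=2.4,fy=2.4))
E
```

```text
[466.79320307   8.5187775  147.12191617] [458.5 -33.9  92. ] [[-0.12  0.98 -0.14]
 [-0.61 -0.18 -0.77]
 [-0.79 -0.01  0.62]] [-0.77479102  0.30017418  0.41253713  1.96207946  0.45240487  1.30819946
 -0.74815739] 0.39127542560877576
n 2 TCP target [468.9   6.4  75.2] world d [  2.1  -2.1 -72. ]
[2.88, 0.15, -2.15, 0.0, 0.0, 0.0]
[2.89, 0.13, -2.15, 0.0, 0.0, 0.0]
```

View pics/s2.png

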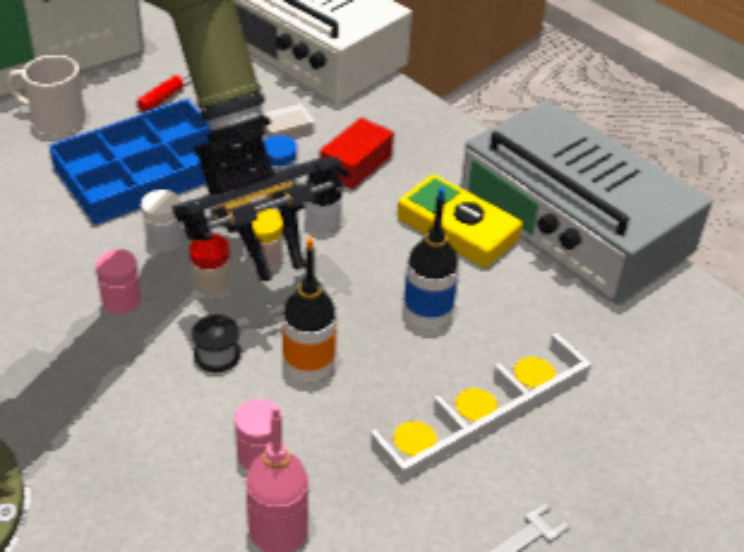

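```bash
cat > seg.py <<'E'
from h import *
def segs(yaw,tilt,pts,zt=20):
    y=np.radians(yaw); f=np.array([-np.sin(y),-np.cos(y)]); R=Rtool(f,np.radians(tilt),-1)
    for a,b in zip(pts,pts[1:]):
        d=np.r_[np.array(b,float)-a,0]; print(a,b,'len',np.hypot(*d[:2]).round(1),'tool cm',(R.T@d/10).round(2))
if __name__=='__main__':
    o=np.array([4.7,25.6])
    segs(10.5,38,[(461,-36),(456,-66),(455.3,-71.1),np.array([478.6,-210.6])+o,np.array([474.4,-255.4])+o])
E
python3 seg.py
```

```text
(461, -36) (456, -66) len 30.4 tool cm [1.87 0.06 2.4 ]
(456, -66) (455.3, -71.1) len 5.1 tool cm [0.32 0.02 0.41]
(455.3, -71.1) [ 483.3 -185. ] len 117.3 tool cm [6.58 4.83 8.42]
[ 483.3 -185. ] [ 479.1 -229.8] len 45.0 tool cm [2.76 0.4  3.53]
```

>>> play_rows([
  [1.9,0.1,-1.4,0,0,0,3.4],
  [1.9,0.1,-1.4,0,0,0,3.4],
  [1.9,0.1,-1.4,0,0,0,3.4],
  [0,0,0,0,0,0,3.4],
  [0,0,0,0,0,0,3.4],
])

```text
clock: 3.85
tcp_pos: [471.8, 5.9, 79.4]
tcp_rot: [-0.574, -0.338, -0.281, 0.691]
wrist_force: [0.5, 0.3, 0.2]
opening: 0.39
```

```bash
python3 - <<'E'
from h import *
p,R,o=cur(); print(p,(p+R[:,0]*70).round(1),R.round(2),o['wrist_force'])
E
```

```text
[471.81734775   5.87755776  79.40078652] [463.9 -36.4  24.2] [[-0.11  0.98 -0.14]
 [-0.6  -0.18 -0.78]
 [-0.79 -0.    0.61]] [0.45105063 0.3280874  0.22222125]
```

>>> play_rows([
  [0.55,-0.06,0.54,0,0,0,3.4],
  [0.55,-0.06,0.54,0,0,0,3.4],
  [0.55,-0.06,0.54,0,0,0,3.4],
  [0.55,-0.06,0.54,0,0,0,3.4],
  [0.32,0,0.41,0,0,0,3.4],
])

```text
clock: 4.47
tcp_pos: [462.2, -29.2, 74.0]
tcp_rot: [-0.574, -0.337, -0.281, 0.692]
wrist_force: [0.5, 3.3, 2.1]
opening: 0.395
```

>>> play_rows([
  [0.44,0.32,0.56,0,0,0,3.4],
  [0.44,0.32,0.56,0,0,0,3.4],
  [0.44,0.32,0.56,0,0,0,3.4],
  [0.44,0.32,0.56,0,0,0,3.4],
  [0.44,0.32,0.56,0,0,0,3.4],
])

```text
clock: 5.1
tcp_pos: [471.1, -67.7, 73.7]
tcp_rot: [-0.573, -0.337, -0.281, 0.692]
wrist_force: [-0.3, 2.7, 2.0]
opening: 0.391
```

```bash
python3 - <<'E'
from h import *
p,R,o=cur(); print(p,(p+R[:,0]*70).round(1),R.round(2),o['wrist_force'])
im=get_image('side'); cv2.imwrite('pics/s3.png',cv2.resize(im[140:330,200:420],None,fx=3,fy=3))
E
```

```text
[471.09574273 -67.73241244  73.71085826] [ 463.  -110.    18.5] [[-0.12  0.98 -0.14]
 [-0.6  -0.18 -0.77]
 [-0.79 -0.    0.62]] [-0.25657146  2.68848916  1.95248689]
```

View pics/s3.png

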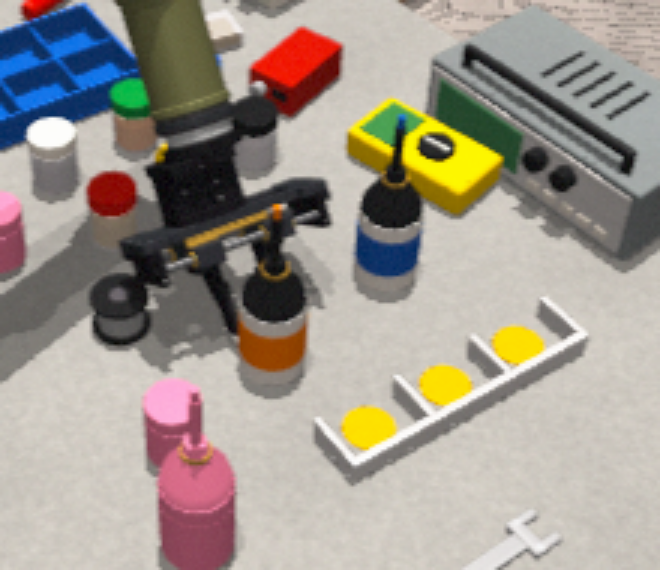

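>>> play_rows([
  [0.42,0.33,0.56,0,0,0,3.4],
  [0.42,0.33,0.56,0,0,0,3.4],
  [0.42,0.33,0.56,0,0,0,3.4],
  [0.42,0.33,0.56,0,0,0,3.4],
  [0.42,0.33,0.56,0,0,0,3.4],
])

```text
clock: 5.78
tcp_pos: [480.9, -105.2, 74.3]
tcp_rot: [-0.573, -0.337, -0.281, 0.692]
wrist_force: [-0.3, 2.3, 0.0]
opening: 0.391
```

>>> play_rows([
  [0.42,0.33,0.56,0,0,0,3.4],
  [0.42,0.33,0.56,0,0,0,3.4],
  [0.42,0.33,0.56,0,0,0,3.4],
  [0.42,0.33,0.56,0,0,0,3.4],
  [0.42,0.33,0.56,0,0,0,3.4],
])

```text
clock: 6.4
tcp_pos: [490.4, -142.5, 74.9]
tcp_rot: [-0.573, -0.337, -0.281, 0.692]
wrist_force: [-2.7, 2.9, -1.0]
opening: 0.388
```

```bash
cat > chk.py <<'E'
from h import *
import sys
b=sys.argv[1]; p0=[float(v) for v in sys.argv[2:4]]
p,R,o=cur(); print(p,(p+R[:,0]*70).round(1),o['wrist_force'].round(1))
print(R.round(2))
# dock frame
D=np.array([474.4,-255.4]); dx=np.array([-.0925,-.9957]); dy=np.array([.9957,-.0925])
for n in('top','side'):
    get_image(n); t=trace(n,b)
    if not t: print(n,'none'); continue
    ref=render(n,BOT,p0); m=max(t,key=lambda d:(np.minimum(ref,d['mask']).sum()/np.maximum(ref,d['mask']).sum()))['mask'].astype(float)
    x,v=fit({n:m},BOT,p0); print(n,x.round(1),round(v,2),'dock x,y rel bay0',((x-D)@dx).round(1),((x-D)@dy).round(1))
E
python3 chk.py bottle0 478 -210
```

```text
[ 490.35893784 -142.45035827   74.886422  ] [ 482.2 -184.8   19.7] [-2.7  2.9 -1. ]
[[-0.12  0.98 -0.14]
 [-0.6  -0.18 -0.78]
 [-0.79 -0.    0.62]]
top [ 476.8 -217.1] 0.94 dock x,y rel bay0 -38.3 -1.2
side [ 476.2 -216.4] 0.93 dock x,y rel bay0 -39.0 -1.8
```

>>> play_rows([
  [0.37,0.07,0.47,0,0,0,3.4],
  [0.37,0.07,0.47,0,0,0,3.4],
  [0.37,0.07,0.47,0,0,0,3.4],
  [0.37,0.07,0.47,0,0,0,3.4],
  [0.37,0.07,0.47,0,0,0,3.4],
])

```text
clock: 7.22
tcp_pos: [488.5, -172.6, 74.9]
tcp_rot: [-0.573, -0.337, -0.281, 0.692]
wrist_force: [-0.4, 1.4, -1.0]
opening: 0.391
```

>>> play_rows([
  [0.12,0.02,0.16,0,0,0,3.4],
  [0.12,0.02,0.16,0,0,0,3.4],
  [0.06,0.01,0.08,0,0,0,3.4],
  [0.06,0.01,0.08,0,0,0,3.4],
  [0,0,0,0,0,0,3.4],
])

```text
clock: 7.85
tcp_pos: [487.9, -178.1, 75.0]
tcp_rot: [-0.573, -0.337, -0.281, 0.692]
wrist_force: [-0.1, 1.7, 0.5]
opening: 0.39
```

```bash
python3 chk.py bottle0 475 -254
```

```text
[ 487.93804212 -178.14171767   74.97651736] [ 479.8 -220.5   19.8] [-0.1  1.7  0.5]
[[-0.12  0.98 -0.14]
 [-0.6  -0.18 -0.77]
 [-0.79 -0.    0.62]]
top [ 473.7 -254.4] 0.91 dock x,y rel bay0 -0.9 -0.8
side [ 476.8 -248.4] 0.85 dock x,y rel bay0 -7.2 1.8
```

>>> play_rows([
  [0.06,0.01,0.08,0,0,0,3.4],
  [0.06,0.01,0.08,0,0,0,3.4],
  [0,0,0,0,0,0,3.4],
  [0,0,0,0,0,0,3.4],
  [0,0,0,0,0,0,3.4],
])

```text
clock: 8.68
tcp_pos: [487.8, -180.1, 75.0]
tcp_rot: [-0.573, -0.337, -0.281, 0.692]
wrist_force: [-0.8, 1.5, -0.3]
opening: 0.391
```

>>> play_rows([
  [0.06,0.01,0.08,0,0,0,3.4],
  [0.06,0.01,0.08,0,0,0,3.4],
  [0,0,0,0,0,0,3.4],
  [0,0,0,0,0,0,3.4],
  [0,0,0,0,0,0,3.4],
])

```text
clock: 9.3
tcp_pos: [488.0, -181.0, 74.9]
tcp_rot: [-0.574, -0.337, -0.281, 0.691]
wrist_force: [-1.9, 5.3, 1.3]
opening: 0.388
```

```bash
python3 chk.py bottle0 475 -254
```

```text
[ 488.02789812 -180.97781141   74.90333442] [ 480.  -223.2   19.7] [-1.9  5.3  1.3]
[[-0.11  0.98 -0.14]
 [-0.6  -0.18 -0.78]
 [-0.79 -0.    0.61]]
top [ 473.4 -254.4] 0.86 dock x,y rel bay0 -0.9 -1.1
side [ 475. -254.] -0.0 dock x,y rel bay0 -1.4 0.5
```

>>> play_rows([
  [-0.6,-0.1,-0.8,0,0,0,3.4],
  [-1.2,-0.15,-1.6,0,0,0,3.4],
  [-1.8,-0.2,-2.4,0,0,0,3.4],
  [-1.8,-0.2,-2.4,0,0,0,3.4],
  [0,0,0,0,0,0,3.4],
])

```text
clock: 10.12
tcp_pos: [499.8, -87.4, 72.9]
tcp_rot: [-0.576, -0.337, -0.283, 0.689]
wrist_force: [-0.5, -0.5, -0.6]
opening: 0.393
```

```bash
python3 chk.py bottle1 619.8 -122.3; python3 - <<'E'
from h import *
y=np.radians(10.5); f=(-np.sin(y),-np.cos(y)); R1=Rtool(f,np.radians(38),-1)
y=np.radians(22); f=(-np.sin(y),-np.cos(y)); R2=Rtool(f,np.radians(38),-1)
S=plan([490,-45,115],R1); S=plan([643,-50,115],R2,start=S); S=plan([643,-66,20],R2,start=S)
E
python3 chk.py bottle0 475 -254|tail -2
```

```text
[499.82983747 -87.38364982  72.94109778] [ 492.1 -129.6   17.7] [-0.5 -0.5 -0.6]
[[-0.11  0.98 -0.14]
 [-0.6  -0.18 -0.78]
 [-0.79 -0.    0.61]]
top [ 620.9 -109.7] 0.72 dock x,y rel bay0 -158.7 132.4
side [ 623.1 -105.5] 0.79 dock x,y rel bay0 -163.0 134.2
n 3 TCP target [497.9  -2.6 170.2] world d [ 0.1 90.3 96.7]
[-4.36, -0.56, -0.35, -0.0, 0.0, 0.0]
[-4.36, -0.56, -0.35, -0.0, 0.0, 0.0]
[-4.36, -0.55, -0.35, -0.0, 0.0, 0.0]
n 3 TCP target [659.1 -10.  170.2] world d [161.3  -7.4   0. ]
[-0.45, 5.33, -0.58, 0.05, 0.0, -0.04]
[-0.67, 5.27, -0.86, 0.05, 0.0, -0.04]
[-0.89, 5.19, -1.14, 0.05, 0.0, -0.04]
n 2 TCP target [659.1 -26.   75.2] world d [  0. -16. -95.]
[4.2, 0.3, -2.34, 0.0, 0.0, 0.0]
[4.2, 0.3, -2.34, 0.0, 0.0, 0.0]
top [ 473.6 -255.7] 0.94 dock x,y rel bay0 0.4 -0.8
side [ 475.5 -251.2] 0.87 dock x,y rel bay0 -4.2 0.7
```

>>> play_rows([
  [-4.4,-0.55,-0.35,0,0,0,3.4],
  [-4.4,-0.55,-0.35,0,0,0,3.4],
  [-4.4,-0.55,-0.35,0,0,0,3.4],
  [0,0,0,0,0,0,3.4],
  [0,0,0,0,0,0,3.4],
])

```text
clock: 11.15
tcp_pos: [497.9, -2.6, 170.5]
tcp_rot: [-0.573, -0.336, -0.281, 0.693]
wrist_force: [-0.4, 0.5, 0.6]
opening: 0.385
```

>>> play_rows([
  [-0.3,4.0,-0.4,0.04,0,-0.03,3.4],
  [-0.4,4.0,-0.6,0.04,0,-0.03,3.4],
  [-0.6,4.0,-0.75,0.04,0,-0.03,3.4],
  [-0.7,3.9,-0.85,0.04,0,-0.03,3.4],
  [0,0,0,0,0,0,3.4],
])

```text
clock: 11.78
tcp_pos: [661.6, -14.3, 168.0]
tcp_rot: [-0.501, -0.363, -0.243, 0.747]
wrist_force: [0.1, -1.0, -0.2]
opening: 0.39
```

```bash
python3 chk.py bottle1 619.8 -122.3; python3 - <<'E'
from h import *
y=np.radians(22); f=(-np.sin(y),-np.cos(y)); R2=Rtool(f,np.radians(38),-1)
S=plan([643,-66,20],R2)
E
```

```text
[661.64994287 -14.29660037 167.95412023] [645.2 -54.4 113. ] [ 0.1 -1.  -0.2]
[[-0.23  0.93 -0.3 ]
 [-0.57 -0.38 -0.73]
 [-0.79  0.    0.62]]
top [ 621.7 -109.4] 0.95 dock x,y rel bay0 -159.0 133.1
side [ 622.5 -105.8] 0.89 dock x,y rel bay0 -162.6 133.6
n 2 TCP target [659.1 -26.   75.2] world d [ -0.2 -14.5 -94.8]
[4.15, 0.27, -2.39, -0.0, 0.0, 0.0]
[4.15, 0.26, -2.38, -0.0, 0.0, 0.0]
```

```bash
python3 - <<'E'
from h import *
im=get_image('side'); a=cv2.resize(im[130:330,200:420],(440,400)); b=cv2.resize(get_image('top')[130:280,260:425],(440,400)); cv2.imwrite('pics/s4.png',np.hstack([a[:, :400],b[:, :400]]))
E
```

```text
(no output)
```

View pics/s4.png

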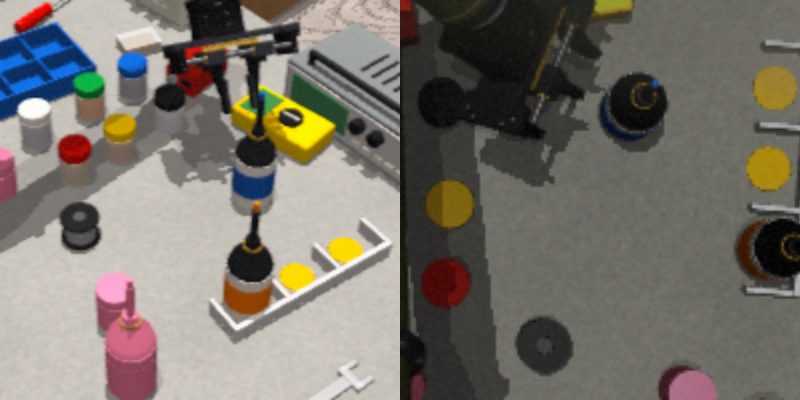

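>>> play_rows([
  [2.45,0,-1.9,0,0,0,3.4],
  [2.45,0,-1.9,0,0,0,3.4],
  [2.45,0,-1.9,0,0,0,3.4],
  [0,0,0,0,0,0,3.4],
  [0,0,0,0,0,0,3.4],
])

```text
clock: 12.7
tcp_pos: [661.1, -11.1, 79.2]
tcp_rot: [-0.503, -0.365, -0.244, 0.745]
wrist_force: [-0.0, -0.2, 1.0]
opening: 0.393
```

>>> play_rows([
  [0.41,0,0.52,0,0,0,3.4],
  [0.41,0,0.52,0,0,0,3.4],
  [0.41,0,0.52,0,0,0,3.4],
  [0.41,0,0.52,0,0,0,3.4],
  [0.41,0,0.52,0,0,0,3.4],
])

```text
clock: 13.32
tcp_pos: [648.3, -41.6, 77.3]
tcp_rot: [-0.502, -0.365, -0.245, 0.745]
wrist_force: [0.5, 3.4, 0.8]
opening: 0.396
```

```bash
python3 chk.py bottle1 621 -111
```

```text
[648.34373102 -41.56439876  77.33523035] [632.3 -81.4  22.1] [0.5 3.4 0.8]
[[-0.23  0.93 -0.3 ]
 [-0.57 -0.38 -0.73]
 [-0.79  0.    0.61]]
top [ 620.2 -111.8] 0.92 dock x,y rel bay0 -156.5 131.9
side [ 623.3 -105.8] 0.85 dock x,y rel bay0 -162.7 134.5
```

>>> play_rows([
  [0.5,-0.06,0.62,0,0,0,3.4],
  [0.5,-0.06,0.62,0,0,0,3.4],
  [0.5,-0.06,0.62,0,0,0,3.4],
  [0.5,-0.06,0.62,0,0,0,3.4],
  [0.5,-0.06,0.62,0,0,0,3.4],
])

```text
clock: 14.15
tcp_pos: [630.4, -78.1, 76.9]
tcp_rot: [-0.502, -0.364, -0.244, 0.745]
wrist_force: [1.4, 2.7, 2.5]
opening: 0.392
```

>>> play_rows([
  [0.5,-0.06,0.62,0,0,0,3.4],
  [0.5,-0.06,0.62,0,0,0,3.4],
  [0.5,-0.06,0.62,0,0,0,3.4],
  [0.5,-0.06,0.62,0,0,0,3.4],
  [0.5,-0.06,0.62,0,0,0,3.4],
])

```text
clock: 14.78
tcp_pos: [612.7, -113.7, 76.2]
tcp_rot: [-0.502, -0.364, -0.244, 0.745]
wrist_force: [1.7, 3.5, 4.1]
opening: 0.398
```

>>> play_rows([
  [0.5,-0.06,0.62,0,0,0,3.4],
  [0.5,-0.06,0.62,0,0,0,3.4],
  [0.5,-0.06,0.62,0,0,0,3.4],
  [0.5,-0.06,0.62,0,0,0,3.4],
  [0,0,0,0,0,0,3.4],
])

```text
clock: 15.4
tcp_pos: [597.7, -143.5, 75.7]
tcp_rot: [-0.502, -0.364, -0.244, 0.746]
wrist_force: [1.5, 1.8, 1.2]
opening: 0.392
```

```bash
python3 chk.py bottle1 567 -211; python3 chk.py bottle0 475 -254|tail -2
```

```text
[ 597.67269485 -143.53328583   75.66406482] [ 581.4 -183.5   20.6] [1.5 1.8 1.2]
[[-0.23  0.93 -0.3 ]
 [-0.57 -0.38 -0.73]
 [-0.79  0.    0.62]]
top [ 570.4 -214.6] 0.92 dock x,y rel bay0 -49.5 91.8
side [ 573.1 -211. ] 0.83 dock x,y rel bay0 -53.3 94.2
top [ 473.4 -253.7] 0.9 dock x,y rel bay0 -1.6 -1.2
side [ 474.2 -251.9] 0.88 dock x,y rel bay0 -3.5 -0.5
```

>>> play_rows([
  [0.37,0.08,0.48,0,0,0,3.4],
  [0.37,0.08,0.48,0,0,0,3.4],
  [0.37,0.08,0.48,0,0,0,3.4],
  [0.37,0.08,0.48,0,0,0,3.4],
  [0.37,0.08,0.48,0,0,0,3.4],
])

```text
clock: 16.42
tcp_pos: [590.6, -172.1, 75.7]
tcp_rot: [-0.502, -0.364, -0.244, 0.745]
wrist_force: [0.9, 2.1, -2.2]
opening: 0.389
```

>>> play_rows([
  [0.18,0.09,0.22,0,0,0,3.4],
  [0.18,0.09,0.22,0,0,0,3.4],
  [0.12,0.06,0.15,0,0,0,3.4],
  [0.12,0.06,0.15,0,0,0,3.4],
  [0,0,0,0,0,0,3.4],
])

```text
clock: 17.05
tcp_pos: [590.0, -181.7, 75.7]
tcp_rot: [-0.502, -0.364, -0.244, 0.745]
wrist_force: [0.5, 0.6, 0.0]
opening: 0.389
```

>>> play_rows([
  [0.12,0.06,0.15,0,0,0,3.4],
  [0.12,0.06,0.15,0,0,0,3.4],
  [0,0,0,0,0,0,3.4],
  [0,0,0,0,0,0,3.4],
  [0,0,0,0,0,0,3.4],
])

```text
clock: 17.68
tcp_pos: [589.7, -185.7, 75.7]
tcp_rot: [-0.502, -0.364, -0.244, 0.745]
wrist_force: [-0.2, 1.2, -0.6]
opening: 0.39
```

```bash
python3 chk.py bottle1 563 -261; python3 chk.py bottle0 475 -254|tail -2
```

```text
[ 589.73254574 -185.71063918   75.67960859] [ 573.6 -225.7   20.5] [-0.2  1.2 -0.6]
[[-0.23  0.93 -0.3 ]
 [-0.57 -0.38 -0.73]
 [-0.79  0.    0.62]]
top [ 561.8 -257.3] 0.91 dock x,y rel bay0 -6.2 87.2
side [ 565.  -252.1] 0.81 dock x,y rel bay0 -11.6 89.9
top [ 473.4 -255.4] 0.94 dock x,y rel bay0 0.0 -1.0
side [ 476.5 -250.4] 0.84 dock x,y rel bay0 -5.2 1.6
```

About 6 mm remain. I'll keep going slowly until the force rises.

>>> play_rows([
  [0.12,0.06,0.15,0,0,0,3.4],
  [0.12,0.06,0.15,0,0,0,3.4],
  [0,0,0,0,0,0,3.4],
  [0,0,0,0,0,0,3.4],
  [0,0,0,0,0,0,3.4],
])

```text
clock: 18.7
tcp_pos: [589.4, -189.6, 75.6]
tcp_rot: [-0.502, -0.364, -0.244, 0.745]
wrist_force: [0.1, 1.3, -0.2]
opening: 0.388
```

>>> play_rows([
  [0.06,0.03,0.075,0,0,0,3.4],
  [0.06,0.03,0.075,0,0,0,3.4],
  [0,0,0,0,0,0,3.4],
  [0,0,0,0,0,0,3.4],
  [0,0,0,0,0,0,3.4],
])

```text
clock: 19.32
tcp_pos: [589.3, -191.5, 75.5]
tcp_rot: [-0.502, -0.364, -0.244, 0.745]
wrist_force: [-0.3, 1.5, -0.2]
opening: 0.395
```

>>> play_rows([
  [0.06,0.03,0.075,0,0,0,3.4],
  [0.06,0.03,0.075,0,0,0,3.4],
  [0,0,0,0,0,0,3.4],
  [0,0,0,0,0,0,3.4],
  [0,0,0,0,0,0,3.4],
])

```text
clock: 19.95
tcp_pos: [589.2, -193.0, 75.4]
tcp_rot: [-0.502, -0.364, -0.245, 0.745]
wrist_force: [-0.3, 4.2, 0.9]
opening: 0.387
```

```bash
python3 chk.py bottle1 563 -261
```

```text
[ 589.22708375 -193.01835858   75.37631146] [ 573.1 -232.9   20.2] [-0.3  4.2  0.9]
[[-0.23  0.93 -0.3 ]
 [-0.57 -0.38 -0.73]
 [-0.79  0.    0.61]]
top [ 560.4 -261.1] 0.86 dock x,y rel bay0 -2.3 86.2
side [ 564.1 -258.2] 0.86 dock x,y rel bay0 -5.5 89.5
```

>>> play_rows([
  [0.06,0.03,0.075,0,0,0,3.4],
  [0,0,0,0,0,0,3.4],
  [0,0,0,0,0,0,3.4],
  [-0.3,0,-0.4,0,0,0,3.4],
  [-0.6,0,-0.8,0,0,0,3.4],
])

```text
clock: 20.78
tcp_pos: [594.2, -182.5, 75.8]
tcp_rot: [-0.502, -0.363, -0.243, 0.746]
wrist_force: [0.2, -0.2, -0.1]
opening: 0.389
```

>>> play_rows([
  [-1.2,0,-1.6,0,0,0,3.4],
  [-2.4,0,-3.1,0,0,0,3.4],
  [-2.4,0,-3.1,0,0,0,3.4],
  [-1.8,0,-2.3,0,0,0,3.4],
  [0,0,0,0,0,0,3.4],
])

```text
clock: 21.4
tcp_pos: [644.3, -57.5, 73.7]
tcp_rot: [-0.504, -0.364, -0.246, 0.743]
wrist_force: [-0.2, -0.9, 0.3]
opening: 0.394
```

>>> play_rows([
  [-4.0,0,3.1,0,0,0,6.2],
  [-4.0,0,3.1,0,0,0,6.2],
  [-4.0,0,3.1,0,0,0,6.2],
  [0,0,0,0,0,0,6.2],
  [0,0,0,0,0,0,6.2],
])

```text
clock: 22.02
tcp_pos: [642.2, -62.3, 225.9]
tcp_rot: [-0.502, -0.364, -0.244, 0.746]
wrist_force: [-0.2, 0.2, -0.6]
opening: 0.706
```

```bash
python3 chk.py bottle1 563 -261; python3 chk.py bottle0 475 -254|tail -2
python3 - <<'E'
from h import *
get_image('top')
for j,p0 in dict(jar0=(438,84),jar1=(518,80),jar2=(437,192),jar3=(541,192),jar4=(624,89),jar5=(628,189)).items():
  for n in('top','side'):
    if n=='side': continue
    t=trace(n,j+'_c'); ref=render(n,JAR,p0); t=[d['mask'].astype(float) for d in t]
    if t:
        m=max(t,key=lambda m:np.minimum(ref,m).sum()/np.maximum(ref,m).sum()); x,v=fit({n:m},JAR,p0); print(j,n,x.round(1),round(v,2))
# crate corners / cells
th=-0.13; print('crate x', np.cos(th),np.sin(th))
im=get_image('top'); cv2.imwrite('pics/t5.png',cv2.resize(im[150:270,145:310],None,fx=4,fy=4))
E
```

```text
[642.15039217 -62.29523083 225.8611882 ] [ 625.9 -102.2  170.7] [-0.2  0.2 -0.6]
[[-0.23  0.93 -0.3 ]
 [-0.57 -0.38 -0.73]
 [-0.79  0.    0.62]]
top [ 561.5 -263.2] 0.95 dock x,y rel bay0 -0.3 87.5
side [ 564.4 -258.9] 0.88 dock x,y rel bay0 -4.8 89.9
top [ 473.7 -255.8] 0.93 dock x,y rel bay0 0.4 -0.7
side [ 477.7 -249.1] 0.85 dock x,y rel bay0 -6.6 2.7
jar1 top [507.9  56.2] 0.1
jar2 top [437. 192.] -0.0
jar3 top [538.5 191.8] 0.14
jar4 top [624.  89.] -0.0
crate x 0.9915618937147881 -0.12963414261969486
```

View pics/t5.png

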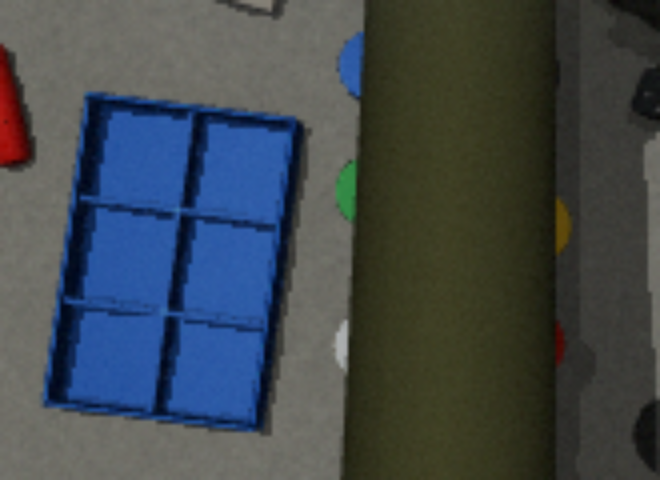

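```bash
cat >> h.py <<'E'
a0=np.radians(37.6); RD=np.c_[[0,0,-1.],[np.cos(a0),np.sin(a0),0],[np.sin(a0),-np.cos(a0),0]]
JP=dict(jar0=(438,84),jar1=(518.3,80),jar2=(437.4,191.6),jar3=(541.6,191.4),jar4=(624.5,88.9),jar5=(628,189))
CELL={k:np.array([495.7,333.4])+np.array([[.9916,.1296],[-.1296,.9916]])@np.array(v) for k,v in dict(A=(72,36),B=(72,-36),C=(0,36),D=(0,-36),E=(-72,36),F=(-72,-36)).items()}
def wlook(names,P=JP):
    o=observe(); get_image('wrist'); E=ext('wrist',o); K={}
    for j in names:
        t=trace('wrist',j+'_c'); p0=P[j]; r0=render('wrist',JAR,p0,E); uv=proj('wrist',[*p0,66],E)[0]
        best=None
        for d in t:
            m=d['mask'].astype(float)
            if m.sum()<200: continue
            f=lambda p: -np.minimum(r:=render('wrist',JAR,p,E),m).sum()/max(np.maximum(r,m).sum(),1)
            ys,xs=np.nonzero(m); b=d['bbox']; q=back('wrist',[xs.mean(),ys.mean()],40,E)[0]
            rs=minimize(f,q,method='Nelder-Mead',options=dict(initial_simplex=[q,q+[12,0],q+[0,12]],xatol=.3,fatol=1e-4))
            edge=b[0]<2 or b[1]<2 or b[2]>557 or b[3]>417
            print(j,'p',round(d['p'],2),'xy',rs.x.round(1),'iou',round(-rs.fun,2),'edge' if edge else '','bbox',np.round(b).tolist())
E
python3 - <<'E'
from h import *
print({k:v.round(0).tolist() for k,v in CELL.items()})
p,R,o=cur(); print(o['qpos'])
plan([500,150,260],RD,tip=0)
E
```

```text
{'A': [572.0, 360.0], 'B': [562.0, 288.0], 'C': [500.0, 369.0], 'D': [491.0, 298.0], 'E': [429.0, 378.0], 'F': [420.0, 307.0]}
[-0.53372425  0.58444342  0.50001159  1.41835692  0.32123052  1.51051258
 -0.52075581]
n 6 TCP target [500. 150. 260.] world d [-142.7  211.8   33.6]
[-1.91, -3.53, -1.53, -0.17, 0.1, 0.06]
[-1.91, -3.1, -2.27, -0.17, 0.1, 0.06]
[-1.81, -2.56, -2.94, -0.17, 0.1, 0.06]
[-1.61, -1.92, -3.48, -0.17, 0.1, 0.06]
[-1.33, -1.22, -3.89, -0.17, 0.1, 0.06]
[-0.98, -0.48, -4.15, -0.17, 0.1, 0.06]
```

>>> play_rows([
  [-1.9,-3.5,-1.5,-0.17,0.1,0.06,6.8],
  [-1.9,-3.1,-2.3,-0.17,0.1,0.06,6.8],
  [-1.8,-2.6,-2.9,-0.17,0.1,0.06,6.8],
  [-1.6,-1.9,-3.5,-0.17,0.1,0.06,6.8],
  [-1.3,-1.2,-3.9,-0.17,0.1,0.06,6.8],
])

```text
clock: 23.45
tcp_pos: [527.0, 118.8, 250.4]
tcp_rot: [0.629, 0.333, 0.559, -0.425]
wrist_force: [0.4, 0.5, -0.1]
opening: 0.785
```

>>> play_rows([
  [-1.0,-0.5,-4.1,-0.17,0.1,0.06,6.8],
  [0,0,0,0,0,0,6.8],
  [0,0,0,0,0,0,6.8],
  [0,0,0,0,0,0,6.8],
  [0,0,0,0,0,0,6.8],
])

```text
clock: 24.08
tcp_pos: [506.6, 153.3, 252.9]
tcp_rot: [0.637, 0.318, 0.608, -0.352]
wrist_force: [-0.7, -0.4, 0.7]
opening: 0.779
```

```bash
python3 - <<'E'
from h import *
p,R,o=cur(); print(p,R.round(2))
plan([500,150,260],RD,tip=0)
wlook(JP)
cv2.imwrite('pics/w6.png',get_image('wrist'))
E
```

```text
[506.63015288 153.28348273 252.91597711] [[ 0.01  0.83  0.55]
 [-0.06  0.55 -0.83]
 [-1.   -0.02  0.06]]
n 1 TCP target [500. 150. 260.] world d [-6.6 -3.3  7.1]
[-0.7, -0.75, -0.05, -0.07, 0.06, 0.02]
jar0 p 0.81 xy [439.8  85.7] iou 0.95  bbox [141.0, 173.0, 215.0, 244.0]
jar1 p 0.64 xy [520.5  81.8] iou 0.96  bbox [223.0, 217.0, 284.0, 296.0]
jar1 p 0.64 xy [333.7 131.7] iou 0.95  bbox [38.0, 53.0, 138.0, 127.0]
jar2 p 0.92 xy [438.7 192.9] iou 0.95  bbox [205.0, 70.0, 272.0, 135.0]
jar3 p 0.85 xy [543.7 192.8] iou 0.96  bbox [315.0, 138.0, 381.0, 208.0]
jar3 p 0.15 xy [704.8 282.1] iou 0.77 edge bbox [505.0, 140.0, 557.0, 230.0]
jar4 p 0.56 xy [622.2  86.1] iou 0.26  bbox [323.0, 263.0, 363.0, 341.0]
jar5 p 0.78 xy [630.1 191.4] iou 0.96  bbox [385.0, 188.0, 467.0, 262.0]
```

View pics/w6.png

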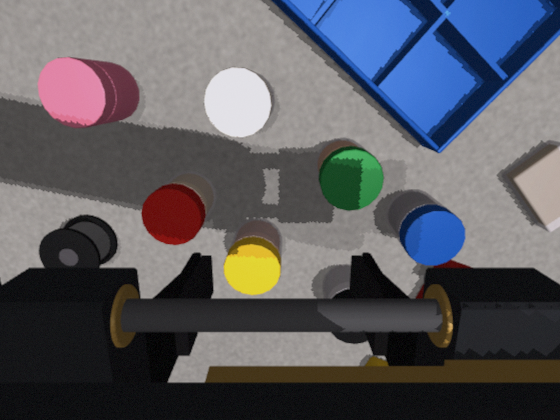

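```bash
cat > pp.py <<'E'
from h import *
import sys
def seq(jar,cell,nxt,start=None):
    p,R,o=cur(); print('now',p.round(1),'rotvec to RD',Rn.from_matrix(R.T@RD).as_rotvec().round(3))
    w=[('over jar',[*jar,185]),('down',[*jar,110]),('up',[*jar,210]),('over cell',[*cell,210]),('low',[*cell,135]),('place',[*cell,114.5]),('up',[*cell,215])]
    if nxt is not None: w.append(('hover next',[nxt[0]+20,nxt[1]-26,225]))
    for n,t in w:
        d=RD.T@(np.array(t)-p)/10; print(f'{n:10s} {np.round(d,2).tolist()} len {np.linalg.norm(d):.1f}'); p=np.array(t)
E
python3 - <<'E'
from pp import *
o=observe(); print('crate corner', back('wrist',[438,149],40,ext('wrist',o)))
seq((630.1,191.4),CELL['A']+[1.8,1.6],(543.7,192.8))
E
```

```text
crate corner [[593.95991583 250.37699886]]
now [506.3 153.9 253.3] rotvec to RD [-0.071  0.058  0.024]
over jar   [6.83, 12.1, 4.58] len 14.6
down       [7.5, 0.0, 0.0] len 7.5
up         [-10.0, 0.0, 0.0] len 10.0
over cell  [0.0, 5.89, -16.92] len 17.9
low        [7.5, 0.0, 0.0] len 7.5
place      [2.05, 0.0, 0.0] len 2.0
up         [-10.05, 0.0, 0.0] len 10.1
hover next [-1.0, -12.65, 14.81] len 19.5
```

>>> play_rows([
  [0,0,0,-0.07,0.06,0.024,6.8],
  [2.2,4.0,1.5,0,0,0,6.8],
  [2.2,4.0,1.5,0,0,0,6.8],
  [2.2,4.1,1.5,0,0,0,6.8],
  [0,0,0,0,0,0,6.8],
])

```text
clock: 25.1
tcp_pos: [629.9, 192.5, 182.9]
tcp_rot: [0.633, 0.311, 0.636, -0.314]
wrist_force: [-0.7, -0.0, -0.4]
opening: 0.784
```

```bash
python3 - <<'E'
from pp import *
CELL['A']=np.array([572.3,362.8]); seq((630.1,191.4),CELL['A'],(543.7,192.8)); wlook(['jar5'])
E
```

```text
now [629.9 192.5 182.9] rotvec to RD [-0.    -0.003  0.005]
over jar   [-0.21, -0.05, 0.1] len 0.2
down       [7.5, 0.0, 0.0] len 7.5
up         [-10.0, 0.0, 0.0] len 10.0
over cell  [0.0, 5.88, -17.11] len 18.1
low        [7.5, 0.0, 0.0] len 7.5
place      [2.05, 0.0, 0.0] len 2.0
up         [-10.05, 0.0, 0.0] len 10.1
hover next [-1.0, -12.64, 15.0] len 19.6
jar5 p 0.56 xy [629.9 191.7] iou 0.96  bbox [240.0, 180.0, 320.0, 277.0]
```

>>> play_rows([
  [2.4,0,0.05,0,0,0,6.8],
  [2.4,0,0.05,0,0,0,6.8],
  [2.5,0,0,0,0,0,6.8],
  [0,0,0,0,0,0,6.8],
  [0,0,0,0,0,0,4.4],
], squeeze=15)

```text
clock: 25.82
tcp_pos: [630.6, 191.6, 116.5]
tcp_rot: [0.634, 0.314, 0.634, -0.311]
wrist_force: [-0.4, 0.1, 0.0]
opening: 0.731
```

>>> play_rows([
  [0,0,0,0,0,0,4.4],
  [0,0,0,0,0,0,4.4],
  [0,0,0,0,0,0,4.4],
  [-2.0,0,0,0,0,0,4.4],
  [-4.0,0,0,0,0,0,4.4],
])

```text
clock: 26.45
tcp_pos: [629.0, 191.1, 173.6]
tcp_rot: [0.633, 0.312, 0.636, -0.313]
wrist_force: [-0.1, 0.3, -1.4]
opening: 0.572
```

>>> play_rows([
  [-4.0,0,0,0,0,0,4.4],
  [0,1.47,-4.28,0,0,0,4.4],
  [0,1.47,-4.28,0,0,0,4.4],
  [0,1.47,-4.28,0,0,0,4.4],
  [0,1.47,-4.28,0,0,0,4.4],
])

```text
clock: 27.08
tcp_pos: [572.0, 364.2, 215.7]
tcp_rot: [0.634, 0.313, 0.635, -0.312]
wrist_force: [0.9, 0.5, -1.3]
opening: 0.568
```

```bash
python3 - <<'E'
from pp import *
p,R,o=cur(); print(p,o['opening'],o['wrist_force'])
print(RD.T@(np.array([572.3,362.8,114.5])-p))
cv2.imwrite('pics/w7.png',get_image('wrist'))
E
```

```text
[572.03190568 364.22971205 215.74203968] 0.5679624913380573 [ 0.89587392  0.46362775 -1.33770418]
[101.24203968  -0.65992354   1.29632251]
```

View pics/w7.png

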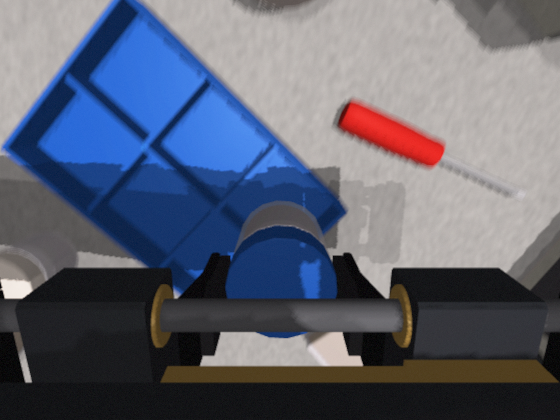

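```bash
python3 - <<'E'
from h import *
E=ext('wrist',observe())
for uv,l in(((345,211),(110,74)),((5,147),(-110,-74)),((148,147),(-36,0))):
    w=back('wrist',uv,40,E)[0]; c=w-np.array([[.9916,.1296],[-.1296,.9916]])@np.array(l); print(w.round(1),'center',c.round(1))
E
```

```text
[606.8 406.1] center [488.1 347. ]
[377.6 289.2] center [496.3 348.3]
[460.3 353.8] center [496.  349.2]
```

```bash
python3 - <<'E'
from h import *
o=observe(); print(o['tcp_pos'],o['joint_vel'].round(3)); im=get_image('wrist'); cv2.imwrite('pics/w8.png',im)
o2=observe(); print(o2['tcp_pos'])
E=ext('wrist',o)
im2=im.copy()
c,s=np.cos(-.128),np.sin(-.128)
for ctr,col in(((495.7,333.4),(0,0,255)),((495.7,338),(0,255,255)),((496,348),(255,255,255))):
    P=[[ctr[0]+c*x-s*y,ctr[1]+s*x+c*y,40] for x,y in((-110,-74),(110,-74),(110,74),(-110,74))]
    cv2.polylines(im2,[np.round(proj('wrist',P,E)).astype(int)],True,col,1)
cv2.imwrite('pics/w8.png',im2)
E
```

```text
[567.68314099 373.16740858 215.46295882] [ 0.003 -0.01  -0.038  0.024 -0.041  0.004  0.101]
[568.25871545 371.08565803 215.24525037]
```

View pics/w8.png

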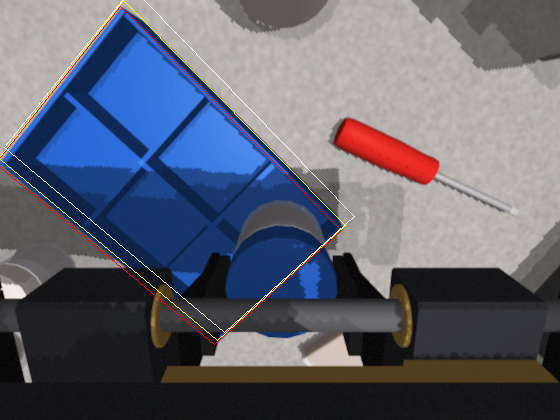

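>>> play_rows([
  [0,0,0,0,0,0,4.4],
  [0,0,0,0,0,0,4.4],
  [0,0,0,0,0,0,4.4],
  [0,0,0,0,0,0,4.4],
  [0,0,0,0,0,0,4.4],
])

```text
clock: 27.8
tcp_pos: [572.6, 362.4, 214.7]
tcp_rot: [0.634, 0.313, 0.635, -0.312]
wrist_force: [-0.5, 0.2, -0.8]
opening: 0.572
```

```bash
sed -i 's/333.4\])+np.array(\[\[.9916/335.5])+np.array([[.9916/' h.py; python3 - <<'E'
from h import *
p,R,o=cur(); print(p, RD.T@(np.r_[CELL['A'],119]-p),{k:v.round(1).tolist() for k,v in CELL.items()})
E
```

```text
[572.63504206 362.40085878 214.69402737] [95.69402737 -1.01875037 -0.10996841] {'A': [571.8, 361.9], 'B': [562.4, 290.5], 'C': [500.4, 371.2], 'D': [491.0, 299.8], 'E': [429.0, 380.5], 'F': [419.6, 309.1]}
```

>>> play_rows([
  [3.0,0,0,0,0,0,4.4],
  [3.0,0,0,0,0,0,4.4],
  [2.0,0,0,0,0,0,4.4],
  [1.0,0,0,0,0,0,4.4],
  [0.55,0,0,0,0,0,4.4],
])

```text
clock: 28.42
tcp_pos: [572.5, 363.0, 119.6]
tcp_rot: [0.634, 0.313, 0.635, -0.312]
wrist_force: [-7.1, -4.5, 20.2]
opening: 0.572
```

>>> play_rows([
  [0,0,0,0,0,0,4.4],
  [0,0,0,0,0,0,4.4],
  [0,0,0,0,0,0,6.4],
  [0,0,0,0,0,0,6.4],
  [0,0,0,0,0,0,6.4],
])

```text
clock: 29.05
tcp_pos: [572.5, 363.1, 119.5]
tcp_rot: [0.634, 0.313, 0.635, -0.312]
wrist_force: [0.3, 1.1, 0.6]
opening: 0.722
```

>>> play_rows([
  [0,0,0,0,0,0,6.4],
  [-2.0,0,0,0,0,0,6.6],
  [-4.0,0,0,0,0,0,6.8],
  [-4.0,0,0,0,0,0,6.8],
  [0,-3.2,3.7,0,0,0,6.8],
])

```text
clock: 29.68
tcp_pos: [570.5, 319.4, 225.1]
tcp_rot: [0.636, 0.314, 0.635, -0.306]
wrist_force: [1.5, -0.1, -0.2]
opening: 0.783
```

>>> play_rows([
  [0,-3.2,3.7,0,0,0,6.8],
  [0,-3.2,3.7,0,0,0,6.8],
  [0,-3.1,3.8,0,0,0,6.8],
  [0,0,0,0,0,0,6.8],
  [0,0,0,0,0,0,6.8],
])

```text
clock: 30.3
tcp_pos: [562.9, 167.9, 220.2]
tcp_rot: [0.634, 0.314, 0.635, -0.311]
wrist_force: [-0.1, 0.5, 0.0]
opening: 0.781
```

>>> play_rows([
  [0,0,0,0,0,0,6.8],
  [0,0,0,0,0,0,6.8],
  [0,0,0,0,0,0,6.8],
  [0,0,0,0,0,0,6.8],
  [0,0,0,0,0,0,6.8],
])

```text
clock: 30.92
tcp_pos: [562.6, 167.3, 218.8]
tcp_rot: [0.634, 0.313, 0.635, -0.312]
wrist_force: [0.1, 0.2, -0.0]
opening: 0.78
```

```bash
cat > nx.py <<'E'
from pp import *
import sys
j,c,n=sys.argv[1:4]; names=[j]+([n] if n!='-' else [])
wlook(list(JP) if len(sys.argv)>4 else names)
seq(JP[j],CELL[c],JP[n] if n!='-' else None)
E
python3 nx.py jar3 B jar4 all; python3 - <<'E'
from h import *
get_image('side')
t=trace('side','jar5_c'); C=CELL['A']
for d in t:
    m=d['mask'].astype(float); r=render('side',[JAR[0]+[0,0,4]],C); print(d['p'],d['bbox'],np.minimum(r,m).sum()/np.maximum(r,m).sum())
E
```

```text
jar0 p 0.67 xy [439.8  86. ] iou 0.97  bbox [37.0, 160.0, 140.0, 240.0]
jar0 p 0.48 xy [668.1 169.6] iou 0.07  bbox [363.0, 274.0, 427.0, 344.0]
jar1 p 0.69 xy [519.9  82. ] iou 0.69  bbox [134.0, 221.0, 211.0, 297.0]
jar1 p 0.68 xy [331.9 130.5] iou 0.97  bbox [2.0, 22.0, 55.0, 99.0]
jar2 p 0.84 xy [439.  192.9] iou 0.97  bbox [113.0, 36.0, 210.0, 116.0]
jar2 p 0.69 xy [543.3 297.8] iou 0.3 edge bbox [228.0, 0.0, 543.0, 156.0]
jar3 p 0.93 xy [543.3 192.9] iou 0.96  bbox [247.0, 136.0, 315.0, 212.0]
jar4 p 0.78 xy [626.   89.7] iou 0.54  bbox [254.0, 279.0, 311.0, 365.0]
jar5 p 0.84 xy [575.  366.6] iou 0.98 edge bbox [419.0, 0.0, 531.0, 45.0]
jar5 p 0.72 xy [439.  192.9] iou 0.98  bbox [111.0, 37.0, 210.0, 116.0]
now [562.6 167.2 218.8] rotvec to RD [-0.001 -0.002 -0.001]
over jar   [3.38, -0.19, -3.2] len 4.7
down       [7.5, 0.0, 0.0] len 7.5
up         [-10.0, 0.0, 0.0] len 10.0
over cell  [0.0, 7.7, -6.58] len 10.1
low        [7.5, 0.0, 0.0] len 7.5
place      [2.05, 0.0, 0.0] len 2.0
up         [-10.05, 0.0, 0.0] len 10.1
hover next [-1.0, -7.38, 23.04] len 24.2
0.8 [215.5, 135.7, 229.6, 155.3] 0.7431898711322756
0.49 [305.2, 241.0, 396.0, 301.4] 0.0
```

>>> play_rows([
  [3.0,0.04,-1.6,0,0,0,6.8],
  [3.0,0,-1.6,0,0,0,6.8],
  [3.0,0,0,0,0,0,6.8],
  [1.7,0,0,0,0,0,6.8],
  [0,0,0,0,0,0,6.8],
])

```text
clock: 32.0
tcp_pos: [542.8, 192.5, 110.8]
tcp_rot: [0.633, 0.312, 0.635, -0.313]
wrist_force: [0.2, -0.1, -0.2]
opening: 0.782
```

>>> play_rows([
  [0,0,0,0,0,0,6.8],
  [0,0,0,0,0,0,4.4],
  [0,0,0,0,0,0,4.4],
  [0,0,0,0,0,0,4.4],
  [0,0,0,0,0,0,4.4],
])

```text
clock: 32.62
tcp_pos: [543.4, 193.0, 112.4]
tcp_rot: [0.634, 0.313, 0.635, -0.312]
wrist_force: [-0.5, -0.5, 5.0]
opening: 0.565
```

>>> play_rows([
  [-2.0,0,0,0,0,0,4.4],
  [-4.0,0,0,0,0,0,4.4],
  [-4.0,0,0,0,0,0,4.4],
  [0,2.5,-2.2,0,0,0,4.4],
  [0,2.5,-2.2,0,0,0,4.4],
])

```text
clock: 33.25
tcp_pos: [556.6, 258.8, 212.5]
tcp_rot: [0.634, 0.314, 0.635, -0.312]
wrist_force: [-0.1, -0.4, -1.9]
opening: 0.569
```

>>> play_rows([
  [0,2.5,-2.2,0,0,0,4.4],
  [0,0,0,0,0,0,4.4],
  [0,0,0,0,0,0,4.4],
  [0,0,0,0,0,0,4.4],
  [0,0,0,0,0,0,4.4],
])

```text
clock: 33.88
tcp_pos: [562.9, 289.9, 212.2]
tcp_rot: [0.634, 0.313, 0.635, -0.312]
wrist_force: [-0.1, -0.3, -1.3]
opening: 0.571
```

```bash
python3 - <<'E'
from h import *
p,R,o=cur(); print(p, RD.T@(np.r_[CELL['B'],119]-p),o['opening'])
E
```

```text
[562.85031135 289.88601732 212.16675933] [ 9.31667593e+01  2.37211365e-02 -7.20329169e-01] 0.5710121121741354
```

Tracking is good. I'll place it and then move on to jar4.

>>> play_rows([
  [3.0,0,0,0,0,0,4.4],
  [3.0,0,0,0,0,0,4.4],
  [2.0,0,0,0,0,0,4.4],
  [1.0,0,0,0,0,0,4.4],
  [0.45,0,0,0,0,0,4.4],
])

```text
clock: 34.5
tcp_pos: [562.8, 291.1, 117.5]
tcp_rot: [0.634, 0.313, 0.635, -0.312]
wrist_force: [-0.2, -0.4, -1.7]
opening: 0.57
```

>>> play_rows([
  [0,0,0,0,0,0,4.4],
  [0,0,0,0,0,0,4.4],
  [0,0,0,0,0,0,6.4],
  [0,0,0,0,0,0,6.4],
  [0,0,0,0,0,0,6.4],
])

```text
clock: 35.12
tcp_pos: [562.7, 291.2, 117.9]
tcp_rot: [0.634, 0.313, 0.635, -0.312]
wrist_force: [0.5, -0.4, -0.4]
opening: 0.725
```

>>> play_rows([
  [0,0,0,0,0,0,6.4],
  [-2.0,0,0,0,0,0,6.4],
  [-4.0,0,0,0,0,0,6.8],
  [-4.0,0,0,0,0,0,6.8],
  [0,-1.45,4.6,0,0,0,6.8],
])

```text
clock: 35.75
tcp_pos: [579.8, 251.5, 223.4]
tcp_rot: [0.636, 0.314, 0.635, -0.306]
wrist_force: [0.7, 0.5, -0.1]
opening: 0.778
```

>>> play_rows([
  [0,-1.45,4.6,0,0,0,6.8],
  [0,-1.45,4.6,0,0,0,6.8],
  [0,-1.45,4.6,0,0,0,6.8],
  [0,-1.4,4.6,0,0,0,6.8],
  [0,0,0,0,0,0,6.8],
])

```text
clock: 36.38
tcp_pos: [647.1, 58.0, 218.9]
tcp_rot: [0.634, 0.315, 0.632, -0.315]
wrist_force: [0.2, -0.4, 0.2]
opening: 0.783
```

>>> play_rows([
  [0,0,0,0,0,0,6.8],
  [0,0,0,0,0,0,6.8],
  [0,0,0,0,0,0,6.8],
  [0,0,0,0,0,0,6.8],
  [0,0,0,0,0,0,6.8],
])

```text
clock: 37.0
tcp_pos: [645.7, 65.0, 217.0]
tcp_rot: [0.634, 0.313, 0.635, -0.312]
wrist_force: [-0.6, 0.3, -0.3]
opening: 0.782
```

```bash
python3 nx.py jar4 C jar1
```

```text
jar4 p 0.75 xy [625.4  90.3] iou 0.95  bbox [245.0, 134.0, 312.0, 210.0]
jar1 p 0.64 xy [520.3  81.9] iou 0.98  bbox [100.0, 48.0, 198.0, 128.0]
now [645.7  64.6 217. ] rotvec to RD [-0.001 -0.002 -0.   ]
over jar   [3.2, -0.2, -3.22] len 4.5
down       [7.5, 0.0, 0.0] len 7.5
up         [-10.0, 0.0, 0.0] len 10.0
over cell  [0.0, 7.39, -29.94] len 30.8
low        [7.5, 0.0, 0.0] len 7.5
place      [2.05, 0.0, 0.0] len 2.0
up         [-10.05, 0.0, 0.0] len 10.1
hover next [-1.0, -16.35, 27.45] len 32.0
```

>>> play_rows([
  [3.0,-0.04,-1.6,0,0,0,6.8],
  [3.0,0,-1.65,0,0,0,6.8],
  [3.0,0,0,0,0,0,6.8],
  [1.5,0,0,0,0,0,6.8],
  [0,0,0,0,0,0,6.8],
])

```text
clock: 37.78
tcp_pos: [625.1, 89.9, 111.2]
tcp_rot: [0.633, 0.313, 0.635, -0.313]
wrist_force: [0.3, 0.3, -0.1]
opening: 0.781
```

>>> play_rows([
  [0,0,0,0,0,0,6.8],
  [0,0,0,0,0,0,4.4],
  [0,0,0,0,0,0,4.4],
  [0,0,0,0,0,0,4.4],
  [0,0,0,0,0,0,4.4],
])

```text
clock: 38.4
tcp_pos: [625.6, 90.2, 112.6]
tcp_rot: [0.634, 0.313, 0.635, -0.312]
wrist_force: [-1.2, -1.4, 3.8]
opening: 0.57
```

>>> play_rows([
  [-2.0,0,0,0,0,0,4.4],
  [-4.0,0,0,0,0,0,4.4],
  [-4.0,0,0,0,0,0,4.4],
  [0,1.2,-5.0,0,0,0,4.4],
  [0,1.2,-5.0,0,0,0,4.4],
])

```text
clock: 39.02
tcp_pos: [583.8, 184.8, 214.3]
tcp_rot: [0.634, 0.314, 0.634, -0.312]
wrist_force: [0.6, 0.4, -2.7]
opening: 0.568
```

>>> play_rows([
  [0,1.2,-5.0,0,0,0,4.4],
  [0,1.2,-5.0,0,0,0,4.4],
  [0,1.2,-5.0,0,0,0,4.4],
  [0,1.2,-4.9,0,0,0,4.4],
  [0,0,0,0,0,0,4.4],
])

```text
clock: 39.65
tcp_pos: [496.7, 377.3, 213.6]
tcp_rot: [0.634, 0.311, 0.637, -0.308]
wrist_force: [0.1, -0.6, -1.2]
opening: 0.568
```

>>> play_rows([
  [0,0,0,0,0,0,4.4],
  [0,0,0,0,0,0,4.4],
  [0,0,0,0,0,0,4.4],
  [0,0,0,0,0,0,4.4],
  [0,0,0,0,0,0,4.4],
])

```text
clock: 40.28
tcp_pos: [500.6, 370.8, 212.8]
tcp_rot: [0.634, 0.313, 0.635, -0.312]
wrist_force: [0.6, -0.5, -1.0]
opening: 0.569
```

```bash
python3 - <<'E'
from h import *
p,R,o=cur(); print(p, RD.T@(np.r_[CELL['C'],118]-p),o['opening'])
E
```

```text
[500.63273101 370.84368845 212.75930957] [ 9.47593096e+01  4.29228572e-03 -4.43389154e-01] 0.5694388839488119
```

>>> play_rows([
  [3.0,0,0,0,0,0,4.4],
  [3.0,0,0,0,0,0,4.4],
  [2.0,0,0,0,0,0,4.4],
  [1.0,0,0,0,0,0,4.4],
  [0.45,0,0,0,0,0,4.4],
])

```text
clock: 40.9
tcp_pos: [500.6, 371.5, 118.2]
tcp_rot: [0.634, 0.313, 0.635, -0.312]
wrist_force: [0.3, -0.1, -1.2]
opening: 0.567
```

>>> play_rows([
  [0,0,0,0,0,0,4.4],
  [0,0,0,0,0,0,4.4],
  [0,0,0,0,0,0,6.4],
  [0,0,0,0,0,0,6.4],
  [0,0,0,0,0,0,6.4],
])

```text
clock: 41.52
tcp_pos: [500.5, 371.4, 118.6]
tcp_rot: [0.634, 0.313, 0.635, -0.312]
wrist_force: [0.0, 0.3, 0.2]
opening: 0.728
```

>>> play_rows([
  [0,0,0,0,0,0,6.4],
  [-2.0,0,0,0,0,0,6.4],
  [-4.0,0,0,0,0,0,6.8],
  [-4.0,0,0,0,0,0,6.8],
  [0,-2.7,4.55,0,0,0,6.8],
])

```text
clock: 42.15
tcp_pos: [507.3, 324.2, 223.9]
tcp_rot: [0.636, 0.314, 0.635, -0.306]
wrist_force: [1.5, -1.6, -1.0]
opening: 0.781
```

>>> play_rows([
  [0,-2.7,4.55,0,0,0,6.8],
  [0,-2.7,4.55,0,0,0,6.8],
  [0,-2.7,4.55,0,0,0,6.8],
  [0,-2.65,4.6,0,0,0,6.8],
  [0,-2.65,4.6,0,0,0,6.8],
])

```text
clock: 42.78
tcp_pos: [540.3, 54.1, 219.5]
tcp_rot: [0.634, 0.314, 0.634, -0.311]
wrist_force: [1.8, -0.5, 0.2]
opening: 0.786
```

>>> play_rows([
  [0,0,0,0,0,0,6.8],
  [0,0,0,0,0,0,6.8],
  [0,0,0,0,0,0,6.8],
  [0,0,0,0,0,0,6.8],
  [0,0,0,0,0,0,6.8],
])

```text
clock: 43.4
tcp_pos: [539.7, 56.6, 217.6]
tcp_rot: [0.634, 0.312, 0.635, -0.312]
wrist_force: [-0.5, -0.2, 0.6]
opening: 0.784
```

```bash
python3 nx.py jar1 D jar2
```

```text
jar1 p 0.67 xy [520.3  81.8] iou 0.97  bbox [245.0, 136.0, 314.0, 214.0]
jar2 p 0.6 xy [438.4 193.4] iou 0.97 edge bbox [257.0, 1.0, 311.0, 17.0]
now [539.8  56.  217.5] rotvec to RD [-0.    -0.002 -0.   ]
over jar   [3.25, -0.24, -3.21] len 4.6
down       [7.5, 0.0, 0.0] len 7.5
up         [-10.0, 0.0, 0.0] len 10.0
over cell  [0.0, 11.25, -19.08] len 22.1
low        [7.5, 0.0, 0.0] len 7.5
place      [2.05, 0.0, 0.0] len 2.0
up         [-10.05, 0.0, 0.0] len 10.1
hover next [-1.0, -10.85, 8.58] len 13.9
```

>>> play_rows([
  [3.0,0.03,-1.6,0,0,0,6.8],
  [3.0,0,-1.63,0,0,0,6.8],
  [3.0,0,0,0,0,0,6.8],
  [1.55,0,0,0,0,0,6.8],
  [0,0,0,0,0,0,6.8],
])

```text
clock: 44.18
tcp_pos: [519.8, 81.4, 111.4]
tcp_rot: [0.633, 0.313, 0.635, -0.313]
wrist_force: [-1.2, -0.3, 0.1]
opening: 0.779
```

>>> play_rows([
  [0,0,0,0,0,0,6.8],
  [0,0,0,0,0,0,4.4],
  [0,0,0,0,0,0,4.4],
  [0,0,0,0,0,0,4.4],
  [0,0,0,0,0,0,4.4],
])

```text
clock: 44.8
tcp_pos: [520.4, 81.6, 112.6]
tcp_rot: [0.634, 0.313, 0.635, -0.312]
wrist_force: [-2.0, 0.6, 4.4]
opening: 0.571
```

>>> play_rows([
  [-2.0,0,0,0,0,0,4.4],
  [-4.0,0,0,0,0,0,4.4],
  [-4.0,0,0,0,0,0,4.4],
  [0,2.75,-4.76,0,0,0,4.4],
  [0,2.75,-4.76,0,0,0,4.4],
])

```text
clock: 45.42
tcp_pos: [506.1, 191.5, 213.0]
tcp_rot: [0.634, 0.314, 0.634, -0.312]
wrist_force: [0.5, 0.3, -2.0]
opening: 0.572
```

>>> play_rows([
  [0,2.75,-4.76,0,0,0,4.4],
  [0,2.73,-4.76,0,0,0,4.4],
  [0,0,0,0,0,0,4.4],
  [0,0,0,0,0,0,4.4],
  [0,0,0,0,0,0,4.4],
])

```text
clock: 46.05
tcp_pos: [491.9, 297.7, 212.4]
tcp_rot: [0.633, 0.314, 0.634, -0.313]
wrist_force: [0.4, -0.5, -1.3]
opening: 0.57
```

>>> play_rows([
  [0,0,0,0,0,0,4.4],
  [0,0,0,0,0,0,4.4],
  [0,0,0,0,0,0,4.4],
  [0,0,0,0,0,0,4.4],
  [0,0,0,0,0,0,4.4],
])

```text
clock: 46.68
tcp_pos: [491.3, 299.5, 212.6]
tcp_rot: [0.634, 0.313, 0.635, -0.312]
wrist_force: [0.2, -0.2, -1.3]
opening: 0.568
```

```bash
python3 - <<'E'
from h import *
p,R,o=cur(); print(p, RD.T@(np.r_[CELL['D'],118]-p),o['opening'])
E
```

```text
[491.34854328 299.47181012 212.62451738] [ 9.46245174e+01 -4.71846524e-02 -4.53595942e-01] 0.5684021252060909
```

>>> play_rows([
  [3.0,0,0,0,0,0,4.4],
  [3.0,0,0,0,0,0,4.4],
  [2.0,0,0,0,0,0,4.4],
  [1.0,0,0,0,0,0,4.4],
  [0.45,0,0,0,0,0,4.4],
])

```text
clock: 47.3
tcp_pos: [491.4, 299.7, 117.9]
tcp_rot: [0.634, 0.313, 0.635, -0.312]
wrist_force: [-0.1, -0.0, -1.8]
opening: 0.567
```

>>> play_rows([
  [0,0,0,0,0,0,4.4],
  [0,0,0,0,0,0,4.4],
  [0,0,0,0,0,0,6.4],
  [0,0,0,0,0,0,6.4],
  [0,0,0,0,0,0,6.4],
])

```text
clock: 47.92
tcp_pos: [491.4, 299.7, 118.4]
tcp_rot: [0.634, 0.313, 0.635, -0.312]
wrist_force: [0.3, -0.3, 0.1]
opening: 0.724
```

>>> play_rows([
  [0,0,0,0,0,0,6.4],
  [-2.0,0,0,0,0,0,6.4],
  [-4.0,0,0,0,0,0,6.8],
  [-4.0,0,0,0,0,0,6.8],
  [0,-3.55,2.85,0,0,0,6.8],
])

```text
clock: 48.55
tcp_pos: [482.1, 259.0, 221.9]
tcp_rot: [0.636, 0.314, 0.634, -0.308]
wrist_force: [0.4, -0.4, -0.8]
opening: 0.777
```

>>> play_rows([
  [0,-3.55,2.85,0,0,0,6.8],
  [0,-3.55,2.85,0,0,0,6.8],
  [0,0,0,0,0,0,6.8],
  [0,0,0,0,0,0,6.8],
  [0,0,0,0,0,0,6.8],
])

```text
clock: 49.18
tcp_pos: [459.1, 168.1, 217.9]
tcp_rot: [0.634, 0.312, 0.635, -0.311]
wrist_force: [1.3, 0.0, 0.6]
opening: 0.778
```

>>> play_rows([
  [0,0,0,0,0,0,6.8],
  [0,0,0,0,0,0,6.8],
  [0,0,0,0,0,0,6.8],
  [0,0,0,0,0,0,6.8],
  [0,0,0,0,0,0,6.8],
])

```text
clock: 49.8
tcp_pos: [459.1, 166.8, 217.9]
tcp_rot: [0.634, 0.313, 0.635, -0.312]
wrist_force: [0.2, 0.4, 0.5]
opening: 0.778
```

```bash
python3 nx.py jar2 E jar0
```

```text
jar2 p 0.94 xy [438.6 192.9] iou 0.97  bbox [244.0, 135.0, 314.0, 207.0]
jar0 p 0.95 xy [438.7  88.4] iou 0.48  bbox [162.0, 232.0, 237.0, 298.0]
now [459.1 166.8 217.9] rotvec to RD [-0.001 -0.002 -0.001]
over jar   [3.29, -0.2, -3.29] len 4.7
down       [7.5, 0.0, 0.0] len 7.5
up         [-10.0, 0.0, 0.0] len 10.0
over cell  [0.0, 10.86, -15.48] len 18.9
low        [7.5, 0.0, 0.0] len 7.5
place      [2.05, 0.0, 0.0] len 2.0
up         [-10.05, 0.0, 0.0] len 10.1
hover next [-1.0, -17.38, 27.32] len 32.4
```

>>> play_rows([
  [3.0,-0.03,-1.66,0,0,0,6.8],
  [3.0,0,-1.66,0,0,0,6.8],
  [3.0,0,0,0,0,0,6.8],
  [1.6,0,0,0,0,0,6.8],
  [0,0,0,0,0,0,6.8],
])

```text
clock: 50.58
tcp_pos: [438.1, 192.6, 111.2]
tcp_rot: [0.633, 0.312, 0.635, -0.313]
wrist_force: [-0.2, -0.6, 0.5]
opening: 0.781
```

>>> play_rows([
  [0,0,0,0,0,0,6.8],
  [0,0,0,0,0,0,4.4],
  [0,0,0,0,0,0,4.4],
  [0,0,0,0,0,0,4.4],
  [0,0,0,0,0,0,4.4],
])

```text
clock: 51.2
tcp_pos: [438.6, 193.0, 112.4]
tcp_rot: [0.634, 0.313, 0.635, -0.312]
wrist_force: [-2.8, -1.6, 4.7]
opening: 0.568
```

>>> play_rows([
  [-2.0,0,0,0,0,0,4.4],
  [-4.0,0,0,0,0,0,4.4],
  [-4.0,0,0,0,0,0,4.4],
  [0,2.67,-3.86,0,0,0,4.4],
  [0,2.67,-3.86,0,0,0,4.4],
])

```text
clock: 51.82
tcp_pos: [434.2, 287.6, 212.7]
tcp_rot: [0.634, 0.314, 0.634, -0.312]
wrist_force: [0.6, 0.5, -2.3]
opening: 0.568
```

>>> play_rows([
  [0,2.67,-3.86,0,0,0,4.4],
  [0,2.67,-3.86,0,0,0,4.4],
  [0,0,0,0,0,0,4.4],
  [0,0,0,0,0,0,4.4],
  [0,0,0,0,0,0,4.4],
])

```text
clock: 52.45
tcp_pos: [429.7, 378.9, 212.1]
tcp_rot: [0.634, 0.313, 0.634, -0.313]
wrist_force: [0.2, -0.5, -1.0]
opening: 0.57
```

>>> play_rows([
  [0,0,0,0,0,0,4.4],
  [0,0,0,0,0,0,4.4],
  [0,0,0,0,0,0,4.4],
  [0,0,0,0,0,0,4.4],
  [0,0,0,0,0,0,4.4],
])

```text
clock: 53.08
tcp_pos: [429.1, 380.4, 212.4]
tcp_rot: [0.634, 0.313, 0.635, -0.312]
wrist_force: [0.0, 0.1, -1.6]
opening: 0.569
```

```bash
python3 - <<'E'
from h import *
p,R,o=cur(); print(p, RD.T@(np.r_[CELL['E'],118]-p),o['opening'])
E
```

```text
[429.12034646 380.43638056 212.35764513] [ 9.43576451e+01 -6.24117491e-02 -1.64712075e-01] 0.5691875701503571
```

>>> play_rows([
  [3.0,0,0,0,0,0,4.4],
  [3.0,0,0,0,0,0,4.4],
  [2.0,0,0,0,0,0,4.4],
  [1.0,0,0,0,0,0,4.4],
  [0.45,0,0,0,0,0,4.4],
])

```text
clock: 53.7
tcp_pos: [429.1, 380.7, 117.6]
tcp_rot: [0.634, 0.313, 0.635, -0.312]
wrist_force: [-0.5, -0.4, -2.6]
opening: 0.569
```

>>> play_rows([
  [0,0,0,0,0,0,4.4],
  [0,0,0,0,0,0,4.4],
  [0,0,0,0,0,0,6.4],
  [0,0,0,0,0,0,6.4],
  [0,0,0,0,0,0,6.4],
])

```text
clock: 54.32
tcp_pos: [429.2, 380.8, 118.2]
tcp_rot: [0.634, 0.313, 0.635, -0.312]
wrist_force: [-0.7, -0.9, 0.5]
opening: 0.719
```

>>> play_rows([
  [0,0,0,0,0,0,6.4],
  [-2.0,0,0,0,0,0,6.4],
  [-4.0,0,0,0,0,0,6.8],
  [-4.0,0,0,0,0,0,6.8],
  [0,-2.85,4.55,0,0,0,6.8],
])

```text
clock: 54.95
tcp_pos: [434.6, 331.7, 221.7]
tcp_rot: [0.636, 0.314, 0.635, -0.307]
wrist_force: [0.6, -1.2, 0.1]
opening: 0.777
```

>>> play_rows([
  [0,-2.85,4.55,0,0,0,6.8],
  [0,-2.85,4.55,0,0,0,6.8],
  [0,-2.85,4.55,0,0,0,6.8],
  [0,-2.85,4.55,0,0,0,6.8],
  [0,-2.85,4.55,0,0,0,6.8],
])

```text
clock: 55.58
tcp_pos: [459.9, 58.0, 217.4]
tcp_rot: [0.634, 0.313, 0.635, -0.312]
wrist_force: [0.6, -0.2, -0.1]
opening: 0.786
```

>>> play_rows([
  [0,0,0,0,0,0,6.8],
  [0,0,0,0,0,0,6.8],
  [0,0,0,0,0,0,6.8],
  [0,0,0,0,0,0,6.8],
  [0,0,0,0,0,0,6.8],
])

```text
clock: 56.2
tcp_pos: [459.9, 60.4, 217.1]
tcp_rot: [0.634, 0.312, 0.635, -0.312]
wrist_force: [0.7, -0.3, 0.2]
opening: 0.781
```

```bash
python3 nx.py jar0 F -
```

```text
jar0 p 0.62 xy [439.4  85.7] iou 0.97  bbox [243.0, 134.0, 314.0, 210.0]
now [459.9  60.1 217.1] rotvec to RD [-0.    -0.002 -0.   ]
over jar   [3.21, -0.28, -3.23] len 4.6
down       [7.5, 0.0, 0.0] len 7.5
up         [-10.0, 0.0, 0.0] len 10.0
over cell  [0.0, 12.28, -18.96] len 22.6
low        [7.5, 0.0, 0.0] len 7.5
place      [2.05, 0.0, 0.0] len 2.0
up         [-10.05, 0.0, 0.0] len 10.1
```

>>> play_rows([
  [3.0,-0.06,-1.64,0,0,0,6.8],
  [3.0,0,-1.64,0,0,0,6.8],
  [3.0,0,0,0,0,0,6.8],
  [1.5,0,0,0,0,0,6.8],
  [0,0,0,0,0,0,6.8],
])

```text
clock: 56.92
tcp_pos: [439.0, 85.3, 111.6]
tcp_rot: [0.633, 0.313, 0.635, -0.313]
wrist_force: [-0.9, 0.1, 0.2]
opening: 0.779
```

>>> play_rows([
  [0,0,0,0,0,0,6.8],
  [0,0,0,0,0,0,4.4],
  [0,0,0,0,0,0,4.4],
  [0,0,0,0,0,0,4.4],
  [0,0,0,0,0,0,4.4],
])

```text
clock: 57.55
tcp_pos: [439.6, 85.5, 112.7]
tcp_rot: [0.634, 0.313, 0.635, -0.312]
wrist_force: [-1.2, -0.1, 3.8]
opening: 0.57
```

>>> play_rows([
  [-2.0,0,0,0,0,0,4.4],
  [-4.0,0,0,0,0,0,4.4],
  [-4.0,0,0,0,0,0,4.4],
  [0,3.02,-4.73,0,0,0,4.4],
  [0,3.02,-4.73,0,0,0,4.4],
])

```text
clock: 58.18
tcp_pos: [429.9, 198.3, 213.1]
tcp_rot: [0.634, 0.314, 0.634, -0.312]
wrist_force: [0.6, 0.8, -1.7]
opening: 0.564
```

>>> play_rows([
  [0,3.02,-4.73,0,0,0,4.4],
  [0,3.02,-4.73,0,0,0,4.4],
  [0,0,0,0,0,0,4.4],
  [0,0,0,0,0,0,4.4],
  [0,0,0,0,0,0,4.4],
])

```text
clock: 58.8
tcp_pos: [420.4, 307.4, 212.5]
tcp_rot: [0.633, 0.313, 0.634, -0.313]
wrist_force: [-0.2, 0.1, -0.9]
opening: 0.57
```

>>> play_rows([
  [0,0,0,0,0,0,4.4],
  [0,0,0,0,0,0,4.4],
  [0,0,0,0,0,0,4.4],
  [0,0,0,0,0,0,4.4],
  [0,0,0,0,0,0,4.4],
])

```text
clock: 59.42
tcp_pos: [419.9, 309.0, 212.7]
tcp_rot: [0.634, 0.313, 0.635, -0.312]
wrist_force: [-0.9, 0.9, -1.9]
opening: 0.57
```

```bash
python3 - <<'E'
from h import *
p,R,o=cur(); print(p, RD.T@(np.r_[CELL['F'],118]-p),o['opening'])
E
```

```text
[419.94814269 309.01632991 212.70817135] [94.70817135 -0.17322032 -0.28141177] 0.5701748625940475
```

>>> play_rows([
  [3.0,0,0,0,0,0,4.4],
  [3.0,0,0,0,0,0,4.4],
  [2.0,0,0,0,0,0,4.4],
  [1.0,0,0,0,0,0,4.4],
  [0.45,0,0,0,0,0,4.4],
])

```text
clock: 60.05
tcp_pos: [419.9, 309.3, 118.0]
tcp_rot: [0.634, 0.313, 0.635, -0.312]
wrist_force: [-0.1, 0.3, -0.9]
opening: 0.57
```

>>> play_rows([
  [0,0,0,0,0,0,4.4],
  [0,0,0,0,0,0,4.4],
  [0,0,0,0,0,0,6.4],
  [0,0,0,0,0,0,6.4],
  [0,0,0,0,0,0,6.4],
])

```text
clock: 60.68
tcp_pos: [420.0, 309.3, 118.5]
tcp_rot: [0.634, 0.313, 0.635, -0.312]
wrist_force: [-0.5, -0.7, 0.1]
opening: 0.724
```

>>> play_rows([
  [0,0,0,0,0,0,6.4],
  [-2.0,0,0,0,0,0,6.4],
  [-4.0,0,0,0,0,0,6.4],
  [-4.0,0,0,0,0,0,6.4],
  [0,-1.6,5.3,0,0,0,6.4],
])

```text
clock: 61.3
tcp_pos: [440.0, 261.9, 221.9]
tcp_rot: [0.636, 0.313, 0.635, -0.306]
wrist_force: [1.3, -1.4, -0.2]
opening: 0.737
```

>>> play_rows([
  [-2.0,-1.6,5.3,0,0,0,6.4],
  [-2.0,-1.6,5.3,0,0,0,6.4],
  [-2.0,-1.6,5.3,0,0,0,6.4],
  [0,0,0,0,0,0,6.4],
  [0,0,0,0,0,0,6.4],
])

```text
clock: 61.92
tcp_pos: [498.2, 102.2, 277.5]
tcp_rot: [0.633, 0.313, 0.635, -0.312]
wrist_force: [-0.7, 0.1, -0.0]
opening: 0.732
```

```bash
python3 - <<'E'
from h import *
a=get_image('top'); b=get_image('side')
cv2.imwrite('pics/f.png',np.hstack([cv2.resize(a[90:330,100:420],(400,300)),cv2.resize(b[100:340,130:450],(400,300))]))
w=cv2.resize(a[160:270,145:235],None,fx=4,fy=4);s=cv2.resize(b[125:205,160:260],None,fx=4,fy=4); H=440
cv2.imwrite('pics/f2.png',np.hstack([w,cv2.copyMakeBorder(s,0,H-s.shape[0],0,0,0)]))
E
python3 chk.py bottle1 563 -261|tail -2; python3 chk.py bottle0 475 -254|tail -2
```

```text
top [ 561.3 -263.4] 0.92 dock x,y rel bay0 -0.1 87.3
side [ 562.6 -259.4] 0.89 dock x,y rel bay0 -4.2 88.2
top [ 473.6 -254.6] 0.93 dock x,y rel bay0 -0.8 -0.9
side [ 476.8 -250.5] 0.87 dock x,y rel bay0 -5.1 2.0
```

View pics/f.png

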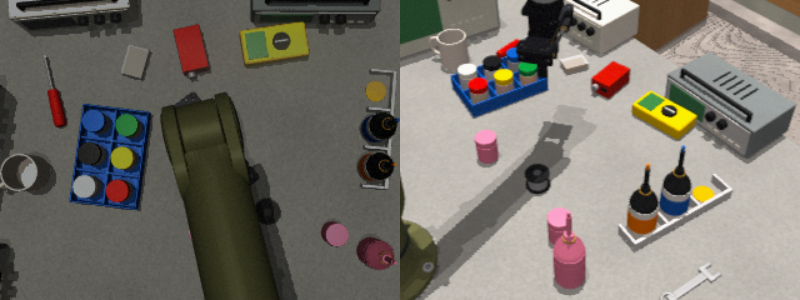

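View pics/f2.png

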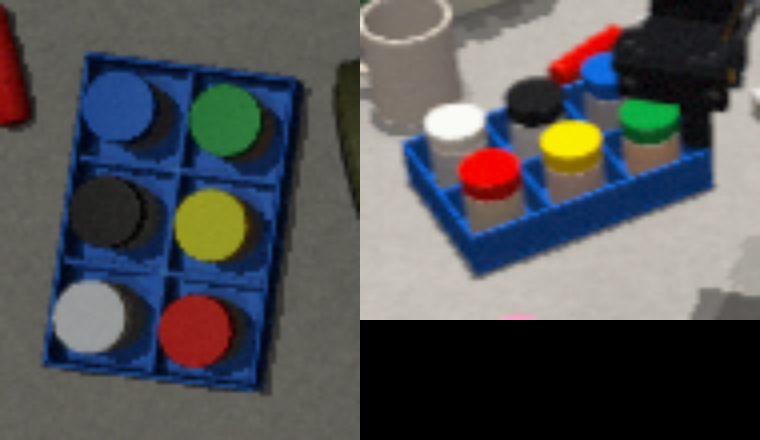

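The final view shows all six jars upright, each in its own cell, with lids level. Both bottles stand upright in their bays, and the bystanders are where they were.

```bash
python3 -c "
from workcell import *
print(job_done())"
```

```text
the job is handed in; nothing more can be done
None
```

I handed the job in at about 62 s on the clock. Both bottles are in the dock, all six jars are in the crate, and the robot was clear of everything.

- **Bottles:** I pushed the orange-band bottle into bay 0 and the blue-band bottle into bay 1, low at the foot with two fingers, until the force rose to 4–5 N at the back stop. In the last top-camera check their centres were within 1 mm of the parking points, and both stood upright. The side camera put them 4–5 mm short. It differs from the top camera by about that much across the whole bench, so I went by the top view and the contact force.
- **Jars:** all six stand upright, one to a cell. I left the pink look-alikes alone, and the last pictures show no bystander moved.

**What did not go cleanly**
- While backing away from bay 0, the gripper's body probably brushed the blue-band bottle, which slid about 12 mm. I saw it only in the next measurement. It stayed upright, but I cannot say for certain that its spout was not touched. I re-measured it before pushing it home.
- The first jar, the blue-lidded one, met the cell floor with about 20 N at the wrist, so I set the others down slightly higher.

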